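# Weighting a glued box lid with marble offcuts

### The job

The archive box lid with the pressing board on it has just been glued: pile the three marble offcuts on the middle of the board as a weight. The block goes at the bottom (it lies in the case with the two clear sliding lids: slide the lid above it behind the other one and lift it out), then the wedge squarely on the block's sloping top with its thick end over the block's low end, so that the top comes out level, then the stepped piece flat and balanced on top. Set each piece down gently without dropping it, leave the pile standing by itself and do not disturb the other things.

Things in the scene. Friction and masses are not known exactly. Their poses are not given: they have to be found in the camera images.
- a_mid (a point): Block: marble offcut, 84 x 56 mm in plan (along its x, y), flat underside, sawn parallel vertical sides 56 mm apart (across y), rough broken ends. Its top slopes by 14 degrees down towards +x: 45.5 mm high at the -x end, 35 mm in the middle, 24.5 mm at the +x end. 0.44 kg. The point is on its middle, 17.5 mm above the underside; z is up as it lies. It lies in one of the two compartments of the case, on the floor there; a round tin lies in the other.
- b_mid (a point): Wedge: marble offcut, 74 x 50 mm in plan (along its x, y), flat underside, sawn parallel vertical sides 50 mm apart (across y). Its top rises by 14 degrees towards +x: 14 mm thick at the -x end, 23 mm in the middle, 32 mm at the +x end. 0.23 kg. The point is on its middle, 11.5 mm above the underside; z is up as it lies on the table.
- b_thick (a point): Middle of the wedge's thick end face: 36 mm along +x from the wedge's middle, 16 mm above the underside.
- c_mid (a point): Stepped piece: marble offcut with a flat underside; a head 48 mm long, 44 mm wide and 36 mm high, and from it towards +x a tongue 56 mm long, 40 mm wide and 18 mm high (sides across y are parallel and vertical). 0.31 kg. The point lies in the head, 10 mm from the head's middle towards the tongue and 18 mm above the underside; z is up as it lies on the table.
- c_bal (a point): Balance point (near the centre of mass) of the stepped piece: 18 mm from the head's middle towards the tongue, 15 mm above the underside.
- press_top (a point): Centre (marked with a thin cross) of the top face of the plywood pressing board, 185 x 140 mm (x, y), on a cream archive-box lid 200 x 150 mm; fixed; the top is 42 mm above the table. z is up.
- case_mid (a point): Centre of the underside of the case: a low fixed wooden case, 300 x 170 mm (its x, y), walls 6 mm, open at the top to 62 mm but for two clear sliding lids; floor 6 mm thick; a 5 mm partition across its middle parts it in two compartments, near (-x) and far (+x), each about 141 x 158 mm inside, 52 mm deep below its top edge at 58 mm. Aluminium guide strips along the two long sides rise to 80 mm.
- lid_near (a joint): Travel in m of the lid over the near (-x) compartment: 0 shut, 0.135 fully open. It slides along the case's +x under the far lid; drag about 1.5 N, and it stays where it is left. Lid 147 x 158 x 5 mm, top face 67.5 mm above the table.
- near_grip (a point): Middle of the near lid's grip: an upright aluminium fin, 12 mm thick (along the case's x), 52 mm long (along its y), 26 mm tall from the lid's top face, at the lid's -x edge. This point is 13 mm below the fin's top.
- lid_far (a joint): Travel in m of the lid over the far (+x) compartment: 0 shut, 0.135 fully open. It slides along the case's -x over the near lid; drag about 1.5 N, and it stays where it is left. Lid 147 x 158 x 5 mm, top face 75.5 mm above the table.
- far_grip (a point): Middle of the far lid's grip: a like fin at the lid's +x edge. This point is 13 mm below the fin's top.
- tape_mid (a point): Bystander: centre of a cardboard ring lying flat, 56 mm across, 19 mm high.
- tin_center (a point): Bystander: centre of a round aluminium tin, 54 mm across, 34 mm high, in the compartment of the case where the block is not.
- jar_mid (a point): Bystander: centre of a jar, 50 mm across, 70 mm high.
- stamp_mid (a point): Bystander: centre of a turned wooden hand stamp, 34 mm across, 66 mm high.
- brush_mid (a point): Bystander: a brush lying on the table, 180 mm long.
- carton_mid (a point): Bystander: centre of a small carton, 90 x 60 x 35 mm.
- loupe_mid (a point): Bystander: centre of a black stand magnifier, 42 mm across, 36 mm high.
Not all that is in view belongs to the job. Leave any purple look-alike of the part that bears c_mid alone. What is shaped like the part that bears b_mid but yellow is not meant.

How it is judged (in metres and radians):
On the way, in this order (a step that is already met when the one before it is completed fails the run):
1. A lid of the case is slid open behind or over the other (value of joint any of lid_near, lid_far above 0.09 m), for 0.1 s.
2. The block lies flat on the middle of the pressing board, let go (angle between a_mid's own z axis and vertical below 0.06 rad and horizontal distance between a_mid and press_top below 0.04 m and z of a_mid in the frame of press_top between 0.0125 and 0.0225 m and contact force between the fingers and a below 0.1 N), for 0.2 s.
3. The wedge sits flush on the block's slope, thick end over the low end, let go (angle between a_mid's own z axis and vertical below 0.06 rad and horizontal distance between a_mid and press_top below 0.04 m and z of a_mid in the frame of press_top between 0.0125 and 0.0225 m and x of b_mid in the frame of a_mid between -0.013 and 0.019 m and y of b_mid in the frame of a_mid between -0.016 and 0.016 m and z of b_mid in the frame of a_mid between 0.021 and 0.037 m and x of b_thick in the frame of a_mid above 0.015 m and angle between the z axis of b_mid and the z axis of a_mid, either way round between 0.17 and 0.32 rad and angle between the y axis of b_mid and the y axis of a_mid, either way round below 0.26 rad and contact force between the fingers and b below 0.1 N), for 0.2 s.
At the end, for the whole second after the job is handed in: Block flat on the board within 40 mm of its centre; wedge flush on the slope, middles within 16 mm, thick end over the low end within 15 degrees; stepped piece level within 5 degrees on the wedge, balance point within 28 mm of its middle; all let go and standing (angle between a_mid's own z axis and vertical below 0.06 rad and horizontal distance between a_mid and press_top below 0.04 m and z of a_mid in the frame of press_top between 0.0125 and 0.0225 m and x of b_mid in the frame of a_mid between -0.013 and 0.019 m and y of b_mid in the frame of a_mid between -0.016 and 0.016 m and z of b_mid in the frame of a_mid between 0.021 and 0.037 m and x of b_thick in the frame of a_mid above 0.015 m and angle between the z axis of b_mid and the z axis of a_mid, either way round between 0.17 and 0.32 rad and angle between the y axis of b_mid and the y axis of a_mid, either way round below 0.26 rad and angle between c_mid's own z axis and vertical below 0.09 rad and horizontal distance between c_bal and b_mid below 0.028 m and z of c_bal in the frame of press_top between 0.062 and 0.083 m); the robot touches nothing.
It fails at once if A piece is dropped or knocked down: it moves faster than 0.5 m/s out of the fingers ((linear speed of a above 0.5 m/s and contact force between the fingers and a below 0.01 N) or (linear speed of b above 0.5 m/s and contact force between the fingers and b below 0.01 N) or (linear speed of c above 0.5 m/s and contact force between the fingers and c below 0.01 N)).
It fails at once if Another thing on the table or in the case is moved by more than 30 mm (distance of any of tape_mid, jar_mid, stamp_mid, brush_mid, carton_mid, loupe_mid, tin_center from where it was at the start of the episode above 0.03 m).
It also fails if it takes over 72 s, if anything falls off the work surface, if the arm or the gripper's body presses on something with over 40 N, if the wrist force passes 120 N, or if a joint passes its speed limit or range.

### The arm

A 6-joint arm with a two-finger parallel gripper is mounted at the origin on the work surface. World frame = base frame: x ahead of the robot, y to its left, z up, the work surface at z = 0. Lengths are in m, angles in degrees, forces in N, time in s.
With the tool pointing down it reaches from about 0.25 to 0.85 m from the base axis. Payload 12.5 kg.
Tool frame: the origin (TCP) lies at the very end of the fingers, on their centre line; the grasp point (between the pads) lies 19 mm behind it; z points along the fingers, y is the direction in which the jaws open and shut (so a half turn about z gives the same grasp; the last joint's range is limited). The gripper opens to 93 mm and grips with 3 to 60 N. Pads are 15 mm wide; open, the fingers measure 128 mm over their backs; the gripper's body (75 mm by 188 mm) begins 65 mm behind the grasp point.
Start: joints at [62.819, 20.094, 94.641, -0, 65.266, -4.847], TCP at [0.209, 0.509, 0.219] pointing down, gripper open.
Joint ranges: [-157.81, 157.81], [-45, 120.19], [0.68, 151.7], [-89.99, 269.99], [4.06, 180], [-164.3, 164.3]. Speed limits (degrees/s): [127.2, 127.2, 159.86, 180, 180, 180].

### API

Orientations are given as a 3x3 rotation matrix whose columns are the frame's x, y, z axes.
In Python, from bench import state, grab_frame, camera_info, job_done, spot_in, silhouettes gives the robot as it stands.
- The arm moves only by the shell command python3 -m creep 'ROWS' [OPENING] [FORCE]. ROWS is a JSON object of lists of equal length, an entry for each row: "offset": the shift along the tool's x, y, z in cm, a list of three; "roll": the turn about the tool's z in rad. In form: {"offset": [[tx, ty, tz], ...], "roll": [roll, ...]}. A call has exactly 5 rows; each row shifts and turns the commanded pose from where the row before left it, along the tool's axes as they then stand; what a row does not reach is not made up. A row lasts 1/10 s, in which the tool goes at most 50 mm and 8.59 degrees, less where a joint would pass 70% of its speed; a pose out of reach is approached as far as the arm can. A call is refused whole if a number of a shift passes 5 or a number of a turn 0.15, either way. A call with a gripper value outside its range is refused whole. OPENING is the closure, from 0 (fully open) to 1 (shut), set as the call begins (- or left out, the last holds). The fingers move at their own pace and stop on an object; FORCE is the grip in N (left out, the last holds). Time passes only in rows, so rows that do not move let the fingers close, or fill a call up. It gives the time, the measured TCP pose, the force and the opening at its end, in the units of the state.
- state(): the state, without advancing time (a new reading comes with each control period).
- grab_frame(name): name is "side" or "top"; returns the picture (400x640x3 uint8, red, green, blue); there is no depth.
- camera_info(name): a dict with "intrinsics" (3x3 intrinsics, pixels), "k1" (the pictures are not rectified: a ray, as slopes to the right and down, at radius r is drawn at 1 + k1 r^2 times it, then the intrinsics apply), "pose" (4x4, takes a point from camera to world coordinates). Camera axes: x right, y down, z forward; pixel columns grow to the right and rows downward; lengths in m; the calibration is good to about 2 mm. A picture is of the moment at which its call begins. camera_info takes no time and is no camera call.
- job_done(): hands the job in, once; it reports no verdict.
Trained networks look in the newest picture that a camera, given by its name, has taken for a name from the list of things; names that differ only in an ending like _2 or _b are one class to them, and where a whole thing is asked for, a point or a joint stands for the part that bears it (a point fixed in the world has none). Each returns a list of dicts, best first, with "conf" (0 to 1); they miss things now and then, are a little off and sometimes report something else, mostly with a low value. They report only what shows in the picture. A call takes as long as a camera call. They do not tell look-alikes from the thing itself.
- spot_in(camera, query): "point" ([column, row] as shares, 0 to 1, of the picture: columns of its width, rows of its height, amid what is visible of it).
- silhouettes(camera, query): "mask" (400x640 bool, what is visible of it) and "point" ([column, row] as shares, 0 to 1, of the picture: columns of its width, rows of its height, amid what is visible of it).
The state is a dict: "t": time; "q": joint angles; "joint_velocities": joint speeds; "joint_torque": joint torques, N m; "tool_pos": TCP position; "orientation": TCP orientation; "wrist_force": force on the tool from outside, world axes, zero at the start; "ft_torque": the same for the moment, N m; "grip_width": finger opening in m.
Only numpy, scipy, OpenCV 4.12 (cv2) and the standard library are available. Lean on these libraries where they do the work, as an engineer would, in place of code of your own. Each camera call takes 0.05 s, during which the arm holds its last target.

## Working session

There is one attempt and no reset: what is moved stays moved. The work goes in short steps, Python scripts to look and compute and a shell command to move; the robot and the scene stay as the last step left them, time stands still between calls to the robot, and variables do not carry over. Pictures are saved under pics/ and viewed, and the job is handed in when it is done.

```bash
ls; mkdir -p pics
python3 - <<'E'
from bench import *
import cv2, numpy as np
for n in("side","top"):
    im=grab_frame(n); cv2.imwrite(f"pics/{n}0.png",im[:,:,::-1])
    ci=camera_info(n); print(n,np.round(ci["intrinsics"],1).tolist(),ci["k1"],np.round(ci["pose"],3).tolist())
s=state(); print({k:np.round(v,3).tolist() for k,v in s.items()})
E
```

```text
pics
side [[379.5, 0.0, 311.2], [0.0, 379.5, 198.6], [0.0, 0.0, 1.0]] -0.01939112097337758 [[0.977, -0.175, 0.123, 0.391], [-0.214, -0.758, 0.616, -0.619], [-0.015, -0.628, -0.778, 0.828], [0.0, 0.0, 0.0, 1.0]]
top [[444.0, 0.0, 311.0], [0.0, 444.0, 206.6], [0.0, 0.0, 1.0]] 0.020619269559167274 [[0.023, -0.988, 0.155, 0.301], [-1.0, -0.024, -0.001, -0.003], [0.005, -0.155, -0.988, 1.368], [0.0, 0.0, 0.0, 1.0]]
{'t': 0.1, 'q': [62.82, 20.12, 94.67, 0.0, 65.267, -4.846], 'joint_velocities': [-0.001, -0.098, -0.173, -0.022, -0.014, 0.057], 'joint_torque': [0.0, -49.804, -28.57, 0.07, 0.024, -0.0], 'tool_pos': [0.209, 0.508, 0.218], 'orientation': [[-0.925, 0.38, -0.0], [0.38, 0.925, -0.001], [0.0, -0.001, -1.0]], 'wrist_force': [-0.739, 0.297, -0.67], 'ft_torque': [-0.002, 0.029, -0.028], 'grip_width': 0.093}
```

View pics/side0.png

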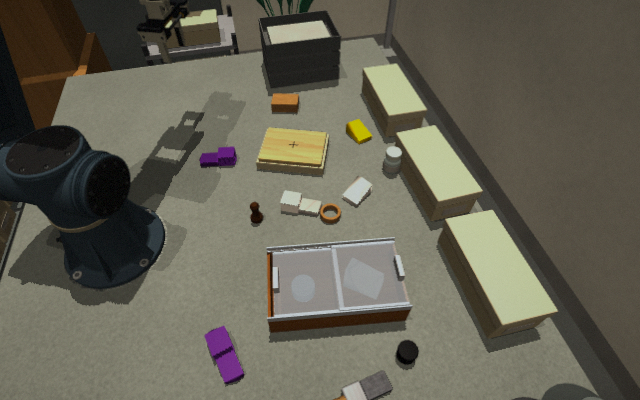

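View pics/top0.png

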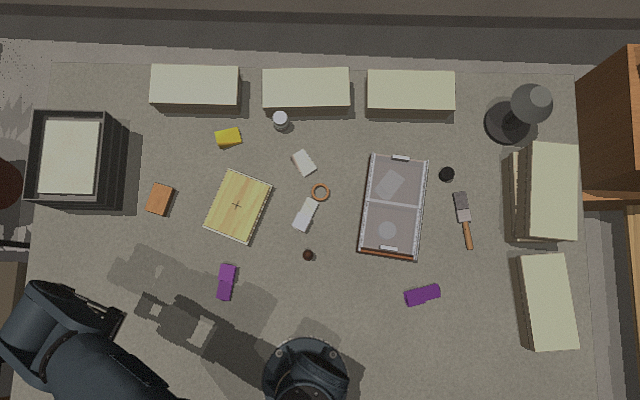

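```bash
cat > h.py <<'E'
from bench import *
import cv2, numpy as np
C={n:camera_info(n) for n in("side","top")}
def ray(n,uv):
    c=C[n];K=np.array(c["intrinsics"]);T=np.array(c["pose"]);k=c["k1"]
    d=np.array([(uv[0]-K[0,2])/K[0,0],(uv[1]-K[1,2])/K[1,1]]);u=d.copy()
    for _ in range(10): u=d/(1+k*(u@u))
    return T[:3,3],T[:3,:3]@np.array([u[0],u[1],1.])
def atz(n,uv,z):
    o,d=ray(n,uv); return o+d*(z-o[2])/d[2]
def proj(n,P):
    c=C[n];K=np.array(c["intrinsics"]);T=np.array(c["pose"])
    p=T[:3,:3].T@(np.array(P,float)-T[:3,3]);u=p[:2]/p[2];u=u*(1+c["k1"]*(u@u))
    return K[:2,:2]@u+K[:2,2]
def tri(a,b):
    A=np.zeros((3,3));r=np.zeros(3)
    for n,uv in(a,b):
        o,d=ray(n,uv);d=d/np.linalg.norm(d);M=np.eye(3)-np.outer(d,d);A+=M;r+=M@o
    return np.linalg.solve(A,r)
def save(name,im,f=1):
    cv2.imwrite("pics/"+name,cv2.resize(im,None,fx=f,fy=f,interpolation=cv2.INTER_CUBIC)[:,:,::-1])
E
python3 - <<'E'
from h import *
for n in("side","top"):
    for q in["a_mid","b_mid","c_mid","press_top","case_mid","near_grip","far_grip","tin_center","tape_mid","jar_mid"]:
        r=spot_in(n,q); print(n,q,[(np.round(np.array(x["point"])*[640,400]).tolist(),round(x["conf"],2)) for x in r[:4]])
E
```

```text
side a_mid []
side b_mid [([356.0, 130.0], 0.8), ([356.0, 190.0], 0.77)]
side c_mid [([221.0, 161.0], 0.87), ([225.0, 356.0], 0.77), ([299.0, 202.0], 0.59), ([290.0, 102.0], 0.26)]
side press_top [([292.0, 151.0], 0.95), ([303.0, 283.0], 0.33)]
side case_mid [([335.0, 285.0], 0.65)]
side near_grip [([303.0, 282.0], 0.81)]
side far_grip [([367.0, 276.0], 0.59)]
side tin_center []
side tape_mid [([328.0, 210.0], 0.5)]
side jar_mid [([394.0, 159.0], 0.6)]
top a_mid []
top b_mid [([303.0, 159.0], 0.9), ([231.0, 139.0], 0.88), ([394.0, 209.0], 0.54)]
top c_mid [([422.0, 294.0], 0.92), ([303.0, 215.0], 0.82), ([224.0, 278.0], 0.56)]
top press_top [([238.0, 206.0], 0.96)]
top case_mid [([396.0, 207.0], 0.81)]
top near_grip [([393.0, 232.0], 0.57)]
top far_grip [([396.0, 180.0], 0.73), ([238.0, 207.0], 0.55), ([303.0, 214.0], 0.37)]
top tin_center []
top tape_mid [([325.0, 187.0], 0.43)]
top jar_mid [([277.0, 120.0], 0.61)]
```

Side view: the block is in the far compartment at about (362,278), the tin in the near one at (303,290), and the board at (293,147).

Candidates:
- **Wedge:** the white one at side (357,190) / top (303,162), or the yellow one at side (358,131) / top (228,137). I want the white one.
- **Stepped piece:** the white one at side (300,203) / top (305,214), or the purple ones at side (218,157) and (225,355). I want the white one.
- **Block:** only the piece in the far compartment fits. The tin is round.

Next I'll check these in close crops.

Run:
```python
from h import *
t=grab_frame("top");s=grab_frame("side")
save("c_top.png",t[140:270,195:435],3.3)
save("c_side.png",s[170:335,255:415],3.6)
```

```text
(no output)
```

View pics/c_top.png

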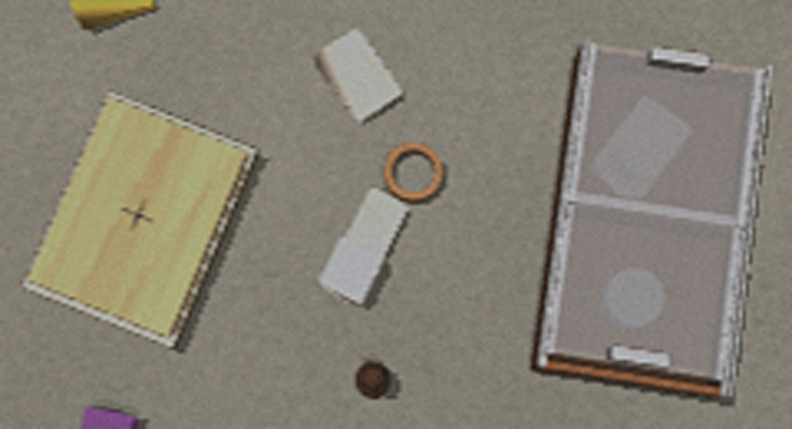

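View pics/c_side.png

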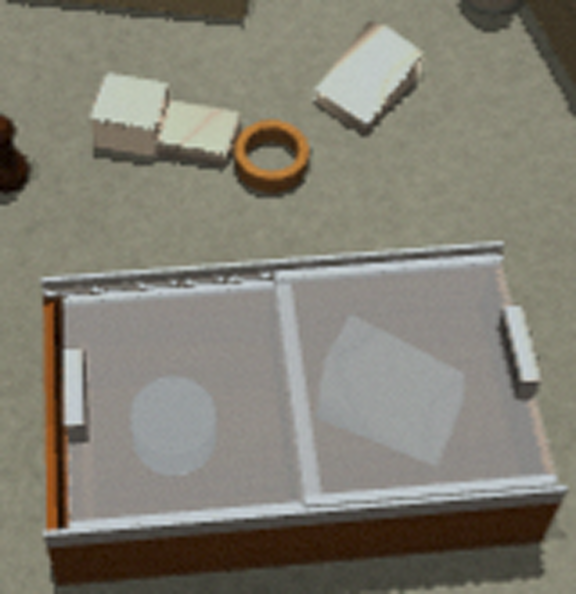

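Run:
```python
from h import *
def T(u,v):return np.array([195+u/3.3,140+v/3.3])
def S(u,v):return np.array([255+u/3.6,170+v/3.6])
# fins: middle of top face
print("far fin top cam",atz("top",T(679,54),.1015), "side",atz("side",S(515,345),.1015))
print("near fin top cam",atz("top",T(640,350),.0935),"side",atz("side",S(70,392),.0935))
# guide strip corners z=.08
for n,p in[("far-l",T(589,42)),("far-r",T(767,70)),("near-l",T(542,364)),("near-r",T(728,398))]: print(n,atz("top",p,.08))
for n,p in[("fl",S(501,245)),("fr",S(562,488)),("nl",S(46,283)),("nr",S(50,538))]: print(n,atz("side",p,.08))
for n,q,i in[("top","b_mid",0),("side","b_mid",0),("top","c_mid",0),("side","c_mid",0),("top","press_top",0)]:
    grab_frame(n)
    for k,x in enumerate(silhouettes(n,q)): 
        m=x["mask"]; ys,xs=np.nonzero(m); print(n,q,k,round(x["conf"],2),len(xs),xs.mean().round(1),ys.mean().round(1),xs.min(),xs.max(),ys.min(),ys.max())
        np.save(f"m_{n}_{q}_{k}.npy",m)
print("cross",atz("top",T(137,216),.042),atz("side",(293,145),.042))
for p in[(112,95),(255,152),(178,346),(28,284)]: print(atz("top",T(*p),.03))
```

```text
far fin top cam [ 0.65564302 -0.26378851  0.1015    ] side [ 0.64784358 -0.26739852  0.1015    ]
near fin top cam [ 0.39213972 -0.22947827  0.0935    ] side [ 0.38388783 -0.2348667   0.0935    ]
far-l [ 0.67095238 -0.18675246  0.08      ]
far-r [ 0.64861322 -0.34754261  0.08      ]
near-l [ 0.37879912 -0.14600526  0.08      ]
near-r [ 0.35314538 -0.30840219  0.08      ]
fl [ 0.67228748 -0.1861204   0.08      ]
fr [ 0.64921878 -0.35006041  0.08      ]
nl [ 0.38060741 -0.14881528  0.08      ]
nr [ 0.3588114  -0.31460587  0.08      ]
top b_mid 0 0.68 451 227.0 137.4 214 240 127 149
top b_mid 1 0.64 391 304.2 162.8 293 316 150 175
top b_mid 2 0.43 2645 396.5 180.3 368 425 153 208
side b_mid 0 0.97 425 358.2 130.7 346 371 119 143
side b_mid 1 0.85 554 357.4 190.4 343 371 176 205
top c_mid 0 0.83 583 225.1 280.9 215 236 263 300
top c_mid 1 0.76 478 305.2 214.2 293 318 197 231
top c_mid 2 0.65 538 421.4 294.3 404 440 283 306
top c_mid 3 0.65 449 303.8 162.7 291 317 149 176
side c_mid 0 0.91 710 299.3 203.7 280 321 191 215
side c_mid 1 0.78 574 219.3 157.1 200 236 146 166
side c_mid 2 0.65 1132 224.2 355.0 205 242 328 382
top press_top 0 0.79 3408 237.8 206.4 202 273 168 245
cross [0.50743816 0.22130319 0.042     ] [0.50607153 0.21766462 0.042     ]
[0.62322352 0.25225042 0.03      ]
[0.57216935 0.11671068 0.03      ]
[0.39040515 0.18013985 0.03      ]
[0.44392381 0.31978973 0.03      ]
```

Crops: the white wedge is at top (304,162). The stepped piece is at top (305,214), with its tongue right next to the tape ring. The block is under the far lid, so the far lid has to slide along −x. The far fin is at about (0.652,-0.266) and the case yaw is about -7.5°. I'll turn the tool first, then travel.

```bash
cat > go.py <<'E'
import sys
from h import *
def go(x,y,z,h):
    s=state();R=np.array(s["orientation"]);p=np.array(s["tool_pos"])
    cur=np.degrees(np.arctan2(R[1,1],R[0,1])); d=(cur-h+90)%180-90
    off=(R.T@(np.array([x,y,z])-p))*100
    print("t",s["t"].__round__(2),"pos",p.round(4),"head",round(cur,2),"roll(rad)",round(np.radians(d),4),"offset now cm",off.round(2))
    a=np.radians(-cur+0) ; hh=np.radians(cur-d); yv=np.array([np.cos(hh),np.sin(hh),0]);xv=np.array([-yv[1],yv[0],0])
    D=np.array([x,y,z])-p; print("offset after roll cm",(np.array([xv@D,yv@D,-D[2]])*100).round(2),"q",np.round(s["q"],1),"F",np.round(s["wrist_force"],1),"w",round(s["grip_width"],4))
if __name__=="__main__": go(*map(float,sys.argv[1:5]))
E
python3 -m creep '{"offset":[[0,0,0],[0,0,0],[0,0,0],[0,0,0],[0,0,0]],"roll":[0.14,0.14,0.14,0.14,0.14]}' 0.45 15
python3 -m creep '{"offset":[[0,0,0],[0,0,0],[0,0,0],[0,0,0],[0,0,0]],"roll":[0.14,0.14,0.14,0.14,0.05]}'
python3 go.py 0.652 -0.2655 0.2 -7.5
```

```text
t: 2.2
tool_pos: [0.209, 0.5088, 0.2186]
orientation: [[-0.457, 0.889, 0.0], [0.889, 0.457, 0.0], [0.0, 0.0, -1.0]]
wrist_force: [-0.1, -0.3, -0.4]
grip_width: 0.0573
t: 2.7
tool_pos: [0.209, 0.5087, 0.2186]
orientation: [[0.134, 0.991, -0.0], [0.991, -0.134, -0.0], [-0.0, -0.0, -1.0]]
wrist_force: [-0.6, 0.2, -0.4]
grip_width: 0.0511
t 2.7 pos [0.209  0.5087 0.2186] head -7.69 roll(rad) -0.0033 offset now cm [-70.8   54.26   1.87]
offset after roll cm [-70.98  54.03   1.86] q [62.8 20.1 94.6 -0.  65.3 70.5] F [-0.6  0.2 -0.4] w 0.0511
```

Run:
```python
from h import *
from scipy.optimize import minimize
# models: list of convex parts in local frame (z from underside)
def prism(xs,zs_top,w):  # x0,x1 ; top heights at x0,x1
    return np.array([[x,s*w/2,z] for x,zt in zip(xs,zs_top) for s in(-1,1) for z in(0,zt)])
W=[prism((-.037,.037),(.014,.032),.050)]
# step: local origin at head's middle
Cc=[prism((-.024,.024),(.036,.036),.044),prism((.024,.080),(.018,.018),.040)]
def render(n,parts,p,up=4,box=None):
    m=np.zeros((400*up,640*up),np.uint8); c,s=np.cos(p[2]),np.sin(p[2])
    for P in parts:
        Q=np.stack([p[0]+c*P[:,0]-s*P[:,1],p[1]+s*P[:,0]+c*P[:,1],P[:,2]],1)
        uv=np.array([proj(n,q) for q in Q])
        h=cv2.convexHull(((uv+.5)*up).astype(np.float32)); cv2.fillConvexPoly(m,h.astype(np.int32),1)
    return cv2.resize(m.astype(np.float32),(640,400),interpolation=cv2.INTER_AREA)
def fit(parts,masks,starts):
    best=None
    for st in starts:
        def f(p):
            return sum(np.abs(render(n,parts,p)-m).sum()/m.sum() for n,m in masks.items())
        r=minimize(f,st,method="Nelder-Mead",options=dict(initial_simplex=[st,np.add(st,[.01,0,0]),np.add(st,[0,.01,0]),np.add(st,[0,0,.2])],xatol=2e-4,fatol=1e-4,maxiter=150))
        print(np.round(st,3),np.round(r.x,4),np.degrees(r.x[2]).round(1),round(r.fun,3))
L=lambda n,q,k:np.load(f"m_{n}_{q}_{k}.npy").astype(np.float32)
mw={"top":L("top","b_mid",1),"side":L("side","b_mid",1)}
c0=atz("top",(304,162.7),.02)[:2];print(c0)
fit(W,mw,[[*c0,a] for a in np.radians([-60,-150,30,120])])
mc={"top":L("top","c_mid",1),"side":L("side","c_mid",0)}
c0=atz("top",(303,220),.03)[:2]
fit(Cc,mc,[[*c0,a] for a in np.radians([-30,150])])
```

```text
[0.6508549  0.02140362]
[ 0.651  0.021 -1.047] [ 0.6459  0.0297 -0.9198] -52.7 1.075
[ 0.651  0.021 -2.618] [ 0.6533  0.024  -2.5018] -143.3 0.3
[0.651 0.021 0.524] [0.6509 0.0226 0.6901] 39.5 0.225
[0.651 0.021 2.094] [0.6511 0.0227 0.667 ] 38.2 0.22
[ 0.469  0.02  -0.524] [ 0.4642  0.0256 -0.4551] -26.1 0.174
[0.469 0.02  2.618] [5.1440e-01 1.5000e-03 2.6909e+00] 154.2 0.438
```

```bash
python3 -m creep '{"offset":[[-3.9,3.0,0],[-3.9,3.0,0],[-3.9,3.0,0],[-3.9,3.0,0],[-3.9,3.0,0]],"roll":[0,0,0,0,0]}'
python3 -m creep '{"offset":[[-3.9,3.0,0],[-3.9,3.0,0],[-3.9,3.0,0],[-3.9,3.0,0],[-3.9,3.0,0]],"roll":[0,0,0,0,0]}'
python3 -m creep '{"offset":[[-3.9,3.0,0],[-3.9,3.0,0],[-3.9,3.0,0],[-3.9,3.0,0],[-3.9,3.0,0]],"roll":[0,0,0,0,0]}'
python3 go.py 0.652 -0.2655 0.2 -7.5
```

```text
t: 3.2
tool_pos: [0.3332, 0.2944, 0.2188]
orientation: [[0.128, 0.992, 0.0], [0.992, -0.128, 0.0], [0.0, 0.0, -1.0]]
wrist_force: [0.8, 0.4, 0.1]
grip_width: 0.0509
t: 3.7
tool_pos: [0.4571, 0.0814, 0.2189]
orientation: [[0.129, 0.992, 0.001], [0.992, -0.129, 0.0], [0.0, 0.001, -1.0]]
wrist_force: [-0.1, 1.0, 0.3]
grip_width: 0.0512
t: 4.2
tool_pos: [0.5807, -0.1314, 0.2187]
orientation: [[0.129, 0.992, 0.0], [0.992, -0.129, -0.0], [-0.0, 0.0, -1.0]]
wrist_force: [0.6, 0.9, 0.5]
grip_width: 0.0511
t 4.2 pos [ 0.5807 -0.1314  0.2187] head -7.4 roll(rad) 0.0017 offset now cm [-12.38   8.8    1.87]
offset after roll cm [-12.37   8.82   1.87] q [-17.2  24.8  87.6   0.   67.5  -9.8] F [0.6 0.9 0.5] w 0.0511
```

```bash
python3 -m creep '{"offset":[[-3.9,2.8,0],[-3.9,2.8,0],[-3.0,2.1,0],[-1.6,1.1,2],[0,0,4]],"roll":[0,0,0,0,0]}'
python3 - <<'E'
from h import *
from go import go
t=grab_frame("top");s=grab_frame("side")
save("f_top.png",t[120:270,320:480],3.5); save("f_side.png",s[180:350,255:455],3.2)
go(0.652,-0.2655,0.084,-7.5)
E
```

```text
t: 4.7
tool_pos: [0.6532, -0.2668, 0.1602]
orientation: [[0.131, 0.991, 0.005], [0.991, -0.131, -0.003], [-0.002, 0.006, -1.0]]
wrist_force: [0.9, 0.3, -0.5]
grip_width: 0.0512
t 4.8 pos [ 0.6488 -0.263   0.153 ] head -7.43 roll(rad) 0.0012 offset now cm [-0.23  0.41  6.9 ]
offset after roll cm [-0.21  0.35  6.9 ] q [-25.9  39.7  72.5  -0.   68.3 -18.4] F [-1.4  0.1  0.4] w 0.0512
```

View pics/f_side.png

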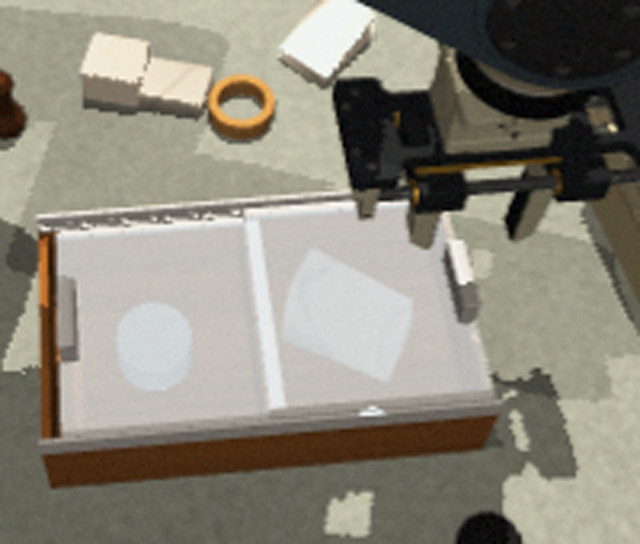

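```bash
python3 -m creep '{"offset":[[-0.2,0.3,1.5],[0,0,1.5],[0,0,1.5],[0,0,1.3],[0,0,1.0]],"roll":[0,0,0,0,0]}'
python3 -m creep '{"offset":[[0,0,0],[0,0,0],[0,0,0],[0,0,0],[0,0,0]],"roll":[0,0,0,0,0]}' 1.0 10
python3 -m creep '{"offset":[[0,0,0],[0,0,0],[0,0,0],[0,0,0],[0,0,0]],"roll":[0,0,0,0,0]}'
python3 go.py 0.525 -0.2488 0.084 -7.5
```

```text
t: 5.3
tool_pos: [0.6538, -0.2657, 0.0895]
orientation: [[0.128, 0.992, -0.001], [0.992, -0.128, 0.0], [0.0, -0.001, -1.0]]
wrist_force: [0.6, 0.3, -0.5]
grip_width: 0.0509
t: 5.8
tool_pos: [0.6542, -0.266, 0.0911]
orientation: [[0.129, 0.992, 0.001], [0.992, -0.129, -0.0], [-0.0, 0.001, -1.0]]
wrist_force: [0.2, -0.1, -0.3]
grip_width: 0.0157
t: 6.3
tool_pos: [0.6542, -0.266, 0.091]
orientation: [[0.129, 0.992, 0.001], [0.992, -0.129, -0.0], [-0.0, 0.001, -1.0]]
wrist_force: [0.2, 0.3, 5.1]
grip_width: 0.0119
t 6.3 pos [ 0.6542 -0.266   0.091 ] head -7.39 roll(rad) 0.0019 offset now cm [  0.05 -13.03   0.69]
offset after roll cm [  0.02 -13.03   0.7 ] q [-25.9  43.8  74.3   0.   61.9 -18.5] F [0.2 0.3 5.1] w 0.0119
```

```bash
python3 -m creep '{"offset":[[0,-0.8,0],[0,-1.3,0],[0,-1.5,0],[0,-1.5,0],[0,-1.5,0]],"roll":[0,0,0,0,0]}'
python3 -m creep '{"offset":[[0,-1.5,0],[0,-1.5,0],[0,-1.5,0],[0,-1.3,0],[0,-0.6,0]],"roll":[0,0,0,0,0]}'
python3 -m creep '{"offset":[[0,0,0],[0,0,0],[0,0,0],[0,0,0],[0,0,0]],"roll":[0,0,0,0,0]}' 0.5
python3 -m creep '{"offset":[[0,0,-1],[0,0,-3],[0,0,-4],[0,0,-4],[0,0,-2]],"roll":[0,0,0,0,0]}' 0
python3 -m creep '{"offset":[[-0.4,-4.8,0],[-0.4,-4.8,0],[-0.4,-4.8,0],[0,-4,0],[0,0,0]],"roll":[0,0,0,0,0]}' 0
python3 - <<'E'
from h import *
from go import go
t=grab_frame("top");s=grab_frame("side")
save("g_top.png",t[130:270,340:480],4); save("g_side.png",s[220:340,255:425],4)
print([(x["conf"],np.array(x["point"])*[640,400]) for x in spot_in("side","a_mid")])
print([(x["conf"],np.array(x["point"])*[640,400]) for x in spot_in("top","a_mid")])
go(0.525,-0.2488,0.2,-7.5)
E
```

```text
t: 6.8
tool_pos: [0.5881, -0.2573, 0.091]
orientation: [[0.129, 0.992, 0.001], [0.992, -0.129, -0.0], [-0.0, 0.001, -1.0]]
wrist_force: [2.7, 1.0, 4.9]
grip_width: 0.012
t: 7.3
tool_pos: [0.5242, -0.2488, 0.091]
orientation: [[0.129, 0.992, 0.001], [0.992, -0.129, 0.0], [0.0, 0.001, -1.0]]
wrist_force: [2.0, 2.8, 5.4]
grip_width: 0.012
t: 7.8
tool_pos: [0.5251, -0.2492, 0.0904]
orientation: [[0.129, 0.992, -0.0], [0.992, -0.129, 0.0], [0.0, -0.0, -1.0]]
wrist_force: [0.1, -0.6, 0.3]
grip_width: 0.0453
t: 8.3
tool_pos: [0.526, -0.2496, 0.235]
orientation: [[0.129, 0.992, 0.004], [0.992, -0.129, -0.002], [-0.002, 0.004, -1.0]]
wrist_force: [-0.0, -0.1, -0.3]
grip_width: 0.0817
t: 8.8
tool_pos: [0.3379, -0.2366, 0.2313]
orientation: [[0.13, 0.991, -0.0], [0.991, -0.13, -0.0], [-0.0, -0.0, -1.0]]
wrist_force: [0.3, -0.2, -0.8]
grip_width: 0.0929
[(0.71, array([360.384, 278.6  ]))]
[(0.85, array([390.72, 184.8 ]))]
t 9.0 pos [ 0.342  -0.2378  0.2312] head -7.38 roll(rad) 0.0021 offset now cm [ 1.26 18.29  3.14]
offset after roll cm [ 1.3  18.29  3.12] q [-41.2   5.  112.1   0.   62.9 -33.9] F [ 0.3 -0.2  0.4] w 0.093
```

```bash
true
```

```text
(no output)
```

View pics/g_side.png

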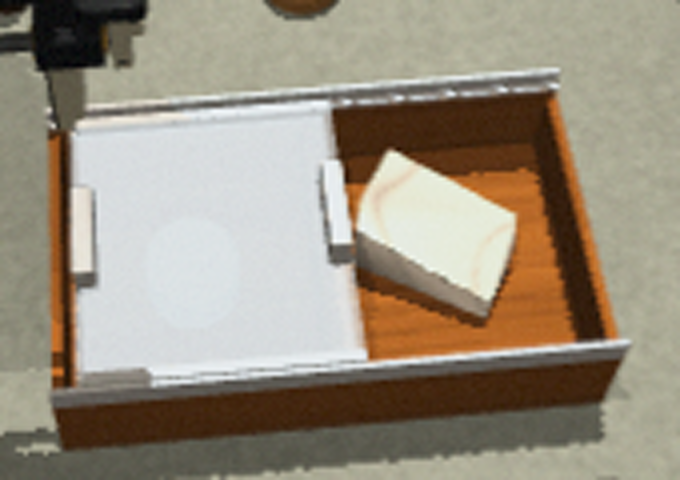

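View pics/g_top.png

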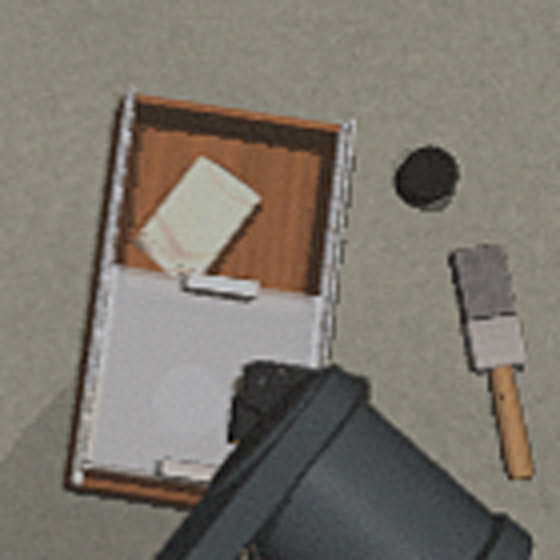

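The far lid is open. The block lies with its high end at upper left (+y/−x) and its low end towards the case's far right corner. It shows at side crop (440,235) and top crop (200,215). Next I'll fit its pose.

```bash
cat > fit.py <<'E'
from h import *
from scipy.optimize import minimize
def prism(xs,zt,w,zb=(0,0)):
    return np.array([[x,s*w/2,z] for x,t,b in zip(xs,zt,zb) for s in(-1,1) for z in(b,t)])
A=[prism((-.042,.042),(.0455,.0245),.056)]
W=[prism((-.037,.037),(.014,.032),.050)]
Cc=[prism((-.024,.024),(.036,.036),.044),prism((.024,.080),(.018,.018),.040)]
def render(n,parts,p,z0=0,up=4):
    m=np.zeros((400*up,640*up),np.uint8); c,s=np.cos(p[2]),np.sin(p[2])
    for P in parts:
        Q=np.stack([p[0]+c*P[:,0]-s*P[:,1],p[1]+s*P[:,0]+c*P[:,1],z0+P[:,2]],1)
        uv=np.array([proj(n,q) for q in Q])
        h=cv2.convexHull(((uv+.5)*up).astype(np.float32)); cv2.fillConvexPoly(m,h.astype(np.int32),1)
    return cv2.resize(m.astype(np.float32),(640,400),interpolation=cv2.INTER_AREA)
def fit(parts,masks,starts,z0=0):
    out=[]
    for st in starts:
        f=lambda p:sum(np.abs(render(n,parts,p,z0)-m).sum()/m.sum() for n,m in masks.items())
        r=minimize(f,st,method="Nelder-Mead",options=dict(initial_simplex=[st,np.add(st,[.01,0,0]),np.add(st,[0,.01,0]),np.add(st,[0,0,.2])],xatol=2e-4,fatol=1e-4,maxiter=150))
        out.append((r.fun,r.x)); print(np.round(r.x,4),np.degrees(r.x[2]).round(1),round(r.fun,3))
    return min(out,key=lambda o:o[0])
def outline(n,im,parts,p,z0=0):
    c,s=np.cos(p[2]),np.sin(p[2]); im=im.copy()
    return p,c,s
def overlay(n,im,parts,p,z0,box,f):
    x0,y0,x1,y1=box; o=cv2.resize(im[y0:y1,x0:x1],None,fx=f,fy=f,interpolation=cv2.INTER_CUBIC); c,s=np.cos(p[2]),np.sin(p[2])
    for P in parts:
        Q=np.stack([p[0]+c*P[:,0]-s*P[:,1],p[1]+s*P[:,0]+c*P[:,1],z0+P[:,2]],1)
        uv=(np.array([proj(n,q) for q in Q])+.5-[x0,y0])*f
        for i in range(8):
            for j in range(i+1,8):
                if bin(i^j).count("1")==1: cv2.line(o,tuple(int(v) for v in uv[i]),tuple(int(v) for v in uv[j]),(255,0,0) if (i&4 or j&4) and (i&4 and j&4) else (0,0,255),1)
    return o
E
python3 - <<'E'
from fit import *
t=grab_frame("top");s=grab_frame("side")
M={}
for n in("side","top"):
    r=silhouettes(n,"a_mid"); print(n,[(round(x["conf"],2),x["mask"].sum(),(np.array(x["point"])*[640,400]).round()) for x in r])
    if r: M[n]=r[0]["mask"].astype(np.float32)
c0=atz("top",(390.7,184.8),.04)[:2]
print(c0,"each cam:")
fit(A,M,[[*c0,a] for a in np.radians([-40,140])],.006)
e,p=fit(A,M,[[*c0,a] for a in np.radians([-40])],.006)
for n in M: fit(A,{n:M[n]},[[*p]],.006)
o1=overlay("top",t,A,p,.006,(350,140,440,220),7);o2=overlay("side",s,A,p,.006,(320,240,420,320),6)
cv2.imwrite("pics/ov_t.png",o1[:,:,::-1]);cv2.imwrite("pics/ov_s.png",o2[:,:,::-1])
E
```

```text
side [(0.72, np.int64(1119), array([363., 277.])), (0.56, np.int64(4445), array([307., 281.]))]
top [(0.7, np.int64(499), array([391., 186.])), (0.22, np.int64(704), array([160., 200.]))]
[ 0.58273157 -0.24515029] each cam:
[ 0.5865 -0.2427 -0.6789] -38.9 0.162
[ 0.5854 -0.2415  2.4359] 139.6 0.294
[ 0.5865 -0.2427 -0.6789] -38.9 0.162
[ 0.5865 -0.2435 -0.649 ] -37.2 0.044
[ 0.5867 -0.2429 -0.71  ] -40.7 0.102
```

View pics/ov_t.png

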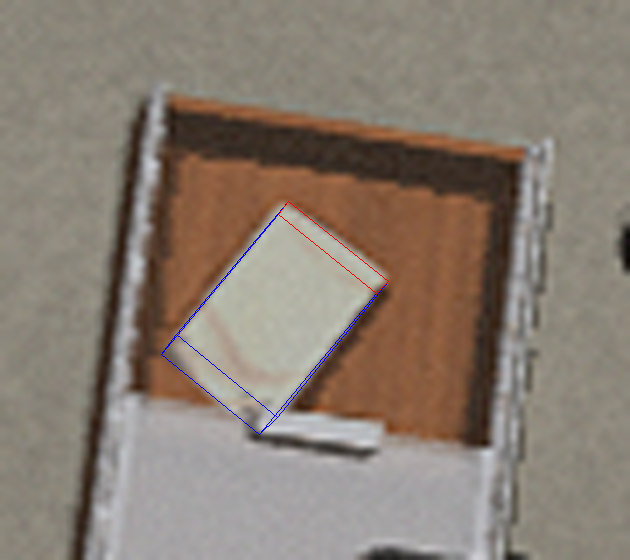

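View pics/ov_s.png

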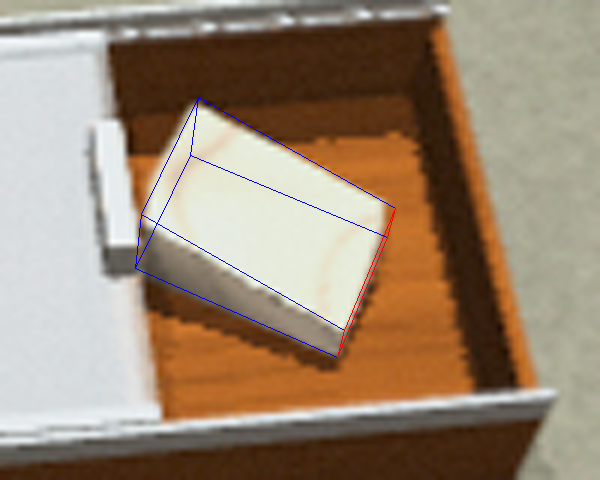

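The overlay matches the block in both views: (0.5865,-0.243), yaw -38.9°, low end towards +x/−y. I'll grip it across its sides at heading 51°, with TCP z about 0.021 so the gripper body clears the fin.

```bash
python3 -m creep '{"offset":[[0,0,0],[0,0,0],[0,0,0],[0,0,0],[0,0,0]],"roll":[-0.14,-0.14,-0.14,-0.14,-0.14]}' 0.14 40
python3 -m creep '{"offset":[[0,0,0],[0,0,0],[0,0,0],[0,0,0],[0,0,0]],"roll":[-0.14,-0.14,-0.04,0,0]}'
python3 go.py 0.584 -0.241 0.16 51.1
```

```text
t: 9.7
tool_pos: [0.3414, -0.2374, 0.2305]
orientation: [[-0.546, 0.838, -0.0], [0.838, 0.546, 0.0], [0.0, -0.0, -1.0]]
wrist_force: [-0.7, -0.7, 0.2]
grip_width: 0.08
t: 10.2
tool_pos: [0.3413, -0.2374, 0.2305]
orientation: [[-0.777, 0.63, -0.0], [0.63, 0.777, 0.0], [0.0, 0.0, -1.0]]
wrist_force: [-0.4, 0.3, -0.2]
grip_width: 0.0799
t 10.2 pos [ 0.3413 -0.2374  0.2305] head 50.98 roll(rad) -0.0021 offset now cm [-19.09  15.     7.05]
offset after roll cm [-19.11  14.96   7.05] q [-41.2   5.  112.2   0.   62.9 -92.2] F [-0.4  0.3 -0.2] w 0.0799
```

```bash
python3 -m creep '{"offset":[[-3.8,3,0],[-3.8,3,0],[-3.8,3,0],[-3.8,3,0],[-3.8,3,0]],"roll":[0,0,0,0,0]}'
python3 -m creep '{"offset":[[0,0,2],[0,0,3],[0,0,2],[0,0,0],[0,0,0]],"roll":[0,0,0,0,0]}'
python3 go.py 0.584 -0.241 0.021 51.1
```

```text
t: 10.7
tool_pos: [0.5852, -0.2399, 0.2303]
orientation: [[-0.777, 0.63, -0.0], [0.63, 0.777, 0.0], [0.0, -0.0, -1.0]]
wrist_force: [0.6, -0.3, 0.1]
grip_width: 0.0797
t: 11.2
tool_pos: [0.5834, -0.2403, 0.1611]
orientation: [[-0.777, 0.629, 0.0], [0.629, 0.777, 0.0], [-0.0, 0.0, -1.0]]
wrist_force: [-0.7, 0.1, 0.1]
grip_width: 0.08
t 11.2 pos [ 0.5834 -0.2403  0.1611] head 51.01 roll(rad) -0.0015 offset now cm [-0.09 -0.02 14.01]
offset after roll cm [-0.09 -0.02 14.01] q [-26.6  31.8  85.    0.   63.1 -77.6] F [-0.7  0.1  0.1] w 0.08
```

```bash
python3 -m creep '{"offset":[[-0.1,0,2],[0,0,2.5],[0,0,2.5],[0,0,2],[0,0,1.5]],"roll":[0,0,0,0,0]}'
python3 -m creep '{"offset":[[0,0,1],[0,0,1],[0,0,0.9],[0,0,0.6],[0,0,0]],"roll":[0,0,0,0,0]}'
python3 go.py 0.584 -0.241 0.021 51.1
```

```text
t: 11.7
tool_pos: [0.5845, -0.2412, 0.0559]
orientation: [[-0.777, 0.629, 0.001], [0.629, 0.777, -0.001], [-0.001, 0.0, -1.0]]
wrist_force: [-0.2, 0.0, -0.8]
grip_width: 0.0798
t: 12.2
tool_pos: [0.5836, -0.2407, 0.02]
orientation: [[-0.778, 0.629, -0.001], [0.629, 0.778, 0.0], [0.001, -0.0, -1.0]]
wrist_force: [-0.4, -0.2, 0.8]
grip_width: 0.0798
t 12.2 pos [ 0.5836 -0.2407  0.02  ] head 51.05 roll(rad) -0.0009 offset now cm [-0.04  0.   -0.1 ]
offset after roll cm [-0.04  0.   -0.1 ] q [-26.6  42.5  89.   -0.   48.5 -77.7] F [-0.4 -0.2  0.8] w 0.0798
```

```bash
python3 -m creep '{"offset":[[0,0,0],[0,0,0],[0,0,0],[0,0,0],[0,0,0]],"roll":[0,0,0,0,0]}' 1 40
python3 -m creep '{"offset":[[0,0,0],[0,0,-0.5],[0,0,-1],[0,0,-1],[0,0,-1]],"roll":[0,0,0,0,0]}'
python3 -m creep '{"offset":[[0,0,-2],[0,0,-2],[0,0,-2.5],[0,0,-2.5],[0,0,-2]],"roll":[0,0,0,0,0]}'
python3 - <<'E'
from h import *
from go import go
s=grab_frame("side"); save("lift_s.png",s[150:340,255:475],3)
go(.508,.219,.14,70)
E
```

```text
t: 12.7
tool_pos: [0.5841, -0.241, 0.021]
orientation: [[-0.778, 0.629, 0.0], [0.629, 0.778, -0.0], [-0.0, 0.0, -1.0]]
wrist_force: [0.3, 0.2, 1.8]
grip_width: 0.0556
t: 13.2
tool_pos: [0.584, -0.2409, 0.0566]
orientation: [[-0.778, 0.629, 0.0], [0.629, 0.778, -0.0], [-0.0, 0.0, -1.0]]
wrist_force: [0.3, -0.1, -4.2]
grip_width: 0.0559
t: 13.7
tool_pos: [0.584, -0.2409, 0.1679]
orientation: [[-0.778, 0.629, 0.001], [0.629, 0.778, -0.001], [-0.001, 0.0, -1.0]]
wrist_force: [-0.6, -0.0, -6.1]
grip_width: 0.0554
t 13.75 pos [ 0.5853 -0.2415  0.1711] head 51.05 roll(rad) -0.3307 offset now cm [34.98 30.95  2.95]
offset after roll cm [23.01 40.63  3.11] q [-26.6  31.3  84.4   0.   64.  -77.7] F [ 1.6 -0.4 -1.1] w 0.0557
```

View pics/lift_s.png

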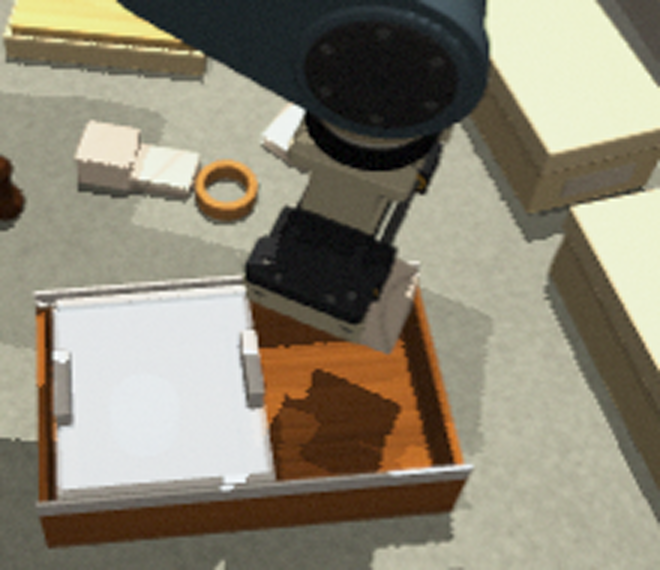

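```bash
python3 -m creep '{"offset":[[0,0,0],[0,0,0],[0,0,0],[0,0,0],[0,0,0]],"roll":[-0.11,-0.11,-0.11,0,0]}'
python3 -m creep '{"offset":[[1.2,2.1,0],[2.2,3.9,0],[2.2,3.9,0],[2.2,3.9,0],[2.2,3.9,0]],"roll":[0,0,0,0,0]}'
python3 -m creep '{"offset":[[2.2,3.9,0],[2.2,3.9,0],[2.2,3.9,0],[2.2,3.9,0],[2.2,3.9,0]],"roll":[0,0,0,0,0]}'
python3 go.py 0.504 0.2205 0.13 70
```

```text
t: 14.25
tool_pos: [0.5838, -0.2408, 0.1655]
orientation: [[-0.938, 0.346, -0.0], [0.346, 0.938, 0.0], [0.0, 0.0, -1.0]]
wrist_force: [-0.3, 0.2, -5.2]
grip_width: 0.0556
t: 14.75
tool_pos: [0.5501, -0.0387, 0.1658]
orientation: [[-0.938, 0.346, 0.0], [0.346, 0.938, 0.0], [-0.0, 0.0, -1.0]]
wrist_force: [0.9, 0.6, -4.7]
grip_width: 0.0558
t: 15.25
tool_pos: [0.5136, 0.1823, 0.1659]
orientation: [[-0.938, 0.346, 0.0], [0.346, 0.938, 0.0], [-0.0, 0.0, -1.0]]
wrist_force: [1.2, -0.6, -5.7]
grip_width: 0.0559
t 15.25 pos [0.5136 0.1823 0.1659] head 69.78 roll(rad) -0.0038 offset now cm [2.22 3.25 3.59]
offset after roll cm [2.21 3.26 3.59] q [ 14.7  23.1  98.5  -0.   58.4 -55.1] F [ 1.2 -0.6 -5.7] w 0.0559
```

```bash
python3 -m creep '{"offset":[[1.3,1.9,0],[0.9,1.35,0.5],[0,0,1.5],[0,0,2],[0,0,2]],"roll":[0,0,0,0,0]}'
python3 -m creep '{"offset":[[0,0,1.8],[0,0,1.2],[0,0,0.6],[0,0,0],[0,0,0]],"roll":[0,0,0,0,0]}'
python3 go.py 0.504 0.2205 0.057 70
```

```text
t: 15.75
tool_pos: [0.5047, 0.2183, 0.1048]
orientation: [[-0.939, 0.345, 0.0], [0.345, 0.939, -0.0], [-0.0, 0.0, -1.0]]
wrist_force: [-0.4, -0.2, -5.8]
grip_width: 0.056
t: 16.25
tool_pos: [0.505, 0.2187, 0.0702]
orientation: [[-0.939, 0.343, 0.001], [0.343, 0.939, 0.0], [-0.001, 0.001, -1.0]]
wrist_force: [0.9, 0.2, -4.9]
grip_width: 0.0558
t 16.25 pos [0.505  0.2187 0.0702] head 69.93 roll(rad) -0.0012 offset now cm [0.16 0.13 1.32]
offset after roll cm [0.16 0.14 1.32] q [ 18.6  31.4 101.3   0.   47.2 -51.4] F [ 0.9  0.2 -4.9] w 0.0558
```

```bash
python3 -m creep '{"offset":[[0.1,0.1,0.4],[0,0,0.3],[0,0,0.2],[0,0,0.1],[0,0,0]],"roll":[0,0,0,0,0]}'
python3 -m creep '{"offset":[[0,0,0.1],[0,0,0.1],[0,0,0.1],[0,0,0],[0,0,0]],"roll":[0,0,0,0,0]}'
python3 go.py 0.504 0.2205 0.057 70
```

```text
t: 16.75
tool_pos: [0.5039, 0.2199, 0.0595]
orientation: [[-0.939, 0.343, -0.0], [0.343, 0.939, -0.0], [0.0, -0.0, -1.0]]
wrist_force: [-1.3, 0.5, -5.0]
grip_width: 0.0558
t: 17.25
tool_pos: [0.504, 0.2199, 0.0569]
orientation: [[-0.939, 0.343, 0.0], [0.343, 0.939, -0.0], [-0.0, 0.0, -1.0]]
wrist_force: [-3.3, -0.9, 2.4]
grip_width: 0.0557
t 17.25 pos [0.504  0.2199 0.0569] head 69.96 roll(rad) -0.0007 offset now cm [ 0.02  0.05 -0.01]
offset after roll cm [ 0.02  0.05 -0.01] q [ 18.7  32.6 101.6  -0.   45.7 -51.2] F [-3.3 -0.9  2.4] w 0.0557
```

```bash
python3 -m creep '{"offset":[[0,0,0],[0,0,0],[0,0,0],[0,0,0],[0,0,0]],"roll":[0,0,0,0,0]}' 0.14 40
python3 -m creep '{"offset":[[0,0,-2],[0,0,-3],[0,0,-4],[0,0,-4],[0,0,-2]],"roll":[0,0,0,0,0]}'
python3 go.py 0.651 0.0227 0.2 128.5
```

```text
t: 17.75
tool_pos: [0.5041, 0.22, 0.0566]
orientation: [[-0.939, 0.343, 0.0], [0.343, 0.939, 0.0], [-0.0, 0.0, -1.0]]
wrist_force: [0.0, 0.3, 0.2]
grip_width: 0.0799
t: 18.25
tool_pos: [0.5049, 0.2203, 0.2101]
orientation: [[-0.939, 0.343, 0.004], [0.343, 0.939, 0.001], [-0.003, 0.003, -1.0]]
wrist_force: [0.5, 0.4, -0.9]
grip_width: 0.0804
t 18.25 pos [0.5049 0.2203 0.2101] head 69.96 roll(rad) -1.0217 offset now cm [-20.49 -13.56   1.04]
offset after roll cm [  0.86 -24.56   1.01] q [ 18.7  20.6  95.2   0.   64.  -51.2] F [ 0.5  0.4 -0.9] w 0.0804
```

```bash
python3 -m creep '{"offset":[[0,0,0],[0,0,0],[0,0,0],[0,0,0],[0,0,0]],"roll":[-0.14,-0.14,-0.14,-0.14,-0.14]}'
python3 -m creep '{"offset":[[0,0,0],[0,0,0],[0,0,0],[-5,0,0],[-5,0,0]],"roll":[-0.14,-0.14,-0.04,0,0]}'
python3 - <<'E'
from fit import *
from go import go
t=grab_frame("top");s=grab_frame("side")
M={}
for n in("side","top"):
    r=silhouettes(n,"a_mid"); print(n,[(round(x["conf"],2),x["mask"].sum(),(np.array(x["point"])*[640,400]).round()) for x in r])
    for x in r:
        if abs(x["point"][0]*640-(293 if n=="side" else 238))<15 and x["mask"].sum()<2000: M[n]=x["mask"].astype(np.float32);break
save("p_s.png",s[100:230,230:390],4); save("p_t.png",t[120:250,190:330],4)
if M:
    e,p=fit(A,M,[[.507,.219,np.radians(-20)]],.042)
    cv2.imwrite("pics/p_os.png",overlay("side",s,A,p,.042,(250,110,340,180),7)[:,:,::-1])
for n,q in(("side","b_mid"),("top","b_mid")):
    for x in silhouettes(n,q): print(n,q,x["conf"],x["mask"].sum(),(np.array(x["point"])*[640,400]).round()); 
go(.651,.0227,.2,128.5)
E
```

```text
t: 18.75
tool_pos: [0.504, 0.2199, 0.2066]
orientation: [[-0.937, -0.348, -0.0], [-0.348, 0.937, -0.0], [0.0, -0.0, -1.0]]
wrist_force: [0.3, -0.5, -0.3]
grip_width: 0.0804
t: 19.25
tool_pos: [0.5831, 0.2825, 0.2071]
orientation: [[-0.784, -0.621, 0.0], [-0.621, 0.784, 0.0], [-0.0, -0.0, -1.0]]
wrist_force: [0.2, -1.3, -0.3]
grip_width: 0.08
side [(0.81, np.int64(623), array([292., 139.]))]
top [(0.65, np.int64(490), array([306., 215.])), (0.57, np.int64(608), array([238., 205.]))]
[ 0.508   0.2191 -0.2884] -16.5 0.212
side b_mid 0.97 411 [356. 130.]
side b_mid 0.86 503 [358. 191.]
top b_mid 0.76 435 [304. 161.]
top b_mid 0.66 210 [235. 134.]
top b_mid 0.3 163 [445. 177.]
t 19.55 pos [0.5816 0.2815 0.2066] head 128.39 roll(rad) -0.0019 offset now cm [ 10.64 -24.59   0.66]
offset after roll cm [ 10.68 -24.57   0.66] q [  21.7   30.8   79.9   -0.    69.3 -106.7] F [0.7 0.1 0.3] w 0.0798
```

View pics/p_s.png

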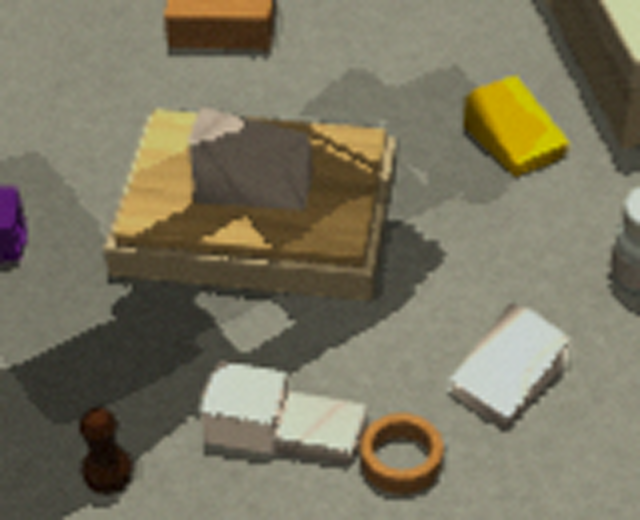

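View pics/p_t.png

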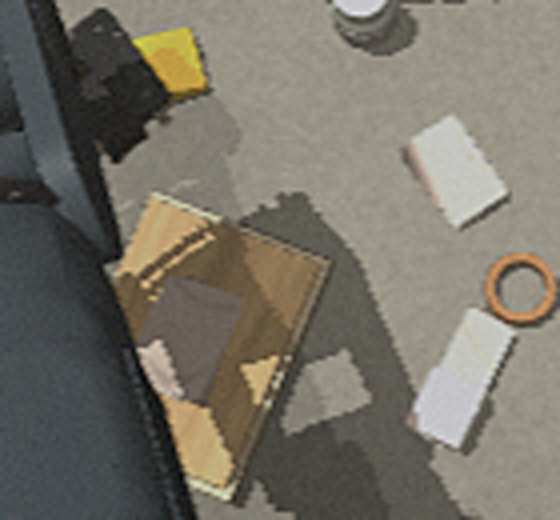

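The block stands flat on the board (side crop (255,160), in the arm's shadow). Next I'll check which end of the wedge is thick by overlaying both hypotheses.

Run:
```python
from fit import *
t=grab_frame("top");s=grab_frame("side")
M={}
for n in("side","top"):
    for x in silhouettes(n,"b_mid"):
        if abs(x["point"][0]*640-(358 if n=="side" else 304))<8 and abs(x["point"][1]*400-(191 if n=="side" else 161))<8: M[n]=x["mask"].astype(np.float32);break
O=[]
print(M.keys())
for a in(38.5,218.5):
    e,p=fit(W,M,[[.651,.0227,np.radians(a)]])
    for n in M: fit(W,{n:M[n]},[p])
    O.append(np.hstack([overlay("side",s,W,p,0,(335,165,380,210),8),overlay("top",t,W,p,0,(285,140,325,185),8)]))
cv2.imwrite("pics/wov.png",np.vstack(O)[:590,:,::-1])
print(np.vstack(O).shape)
for n in("side","top"):
    for x in silhouettes(n,"c_mid"):
        if abs(x["point"][0]*640-(300 if n=="side" else 305))<8 and abs(x["point"][1]*400-(203 if n=="side" else 214))<9: M[n]=x["mask"].astype(np.float32);break
e,p=fit(Cc,M,[[.464,.0256,np.radians(-26)]])
for n in M: fit(Cc,{n:M[n]},[p])
cv2.imwrite("pics/cov.png",np.hstack([overlay("side",s,Cc,p,0,(270,180,330,225),6),overlay("top",t,Cc,p,0,(280,190,325,235),6)])[:,:,::-1])
```

```text
dict_keys(['side', 'top'])
[0.6517 0.0222 0.6656] 38.1 0.144
[0.6504 0.0229 0.6373] 36.5 0.055
[0.6524 0.022  0.6698] 38.4 0.065
[0.6538 0.0244 3.7964] 217.5 0.294
[0.653  0.0256 3.8686] 221.7 0.173
[0.6543 0.0231 3.7832] 216.8 0.088
(720, 680, 3)
[ 0.4638  0.0253 -0.4398] -25.2 0.176
[ 0.4632  0.0255 -0.4363] -25.0 0.071
[ 0.4663  0.0242 -0.4434] -25.4 0.077
```

View pics/wov.png

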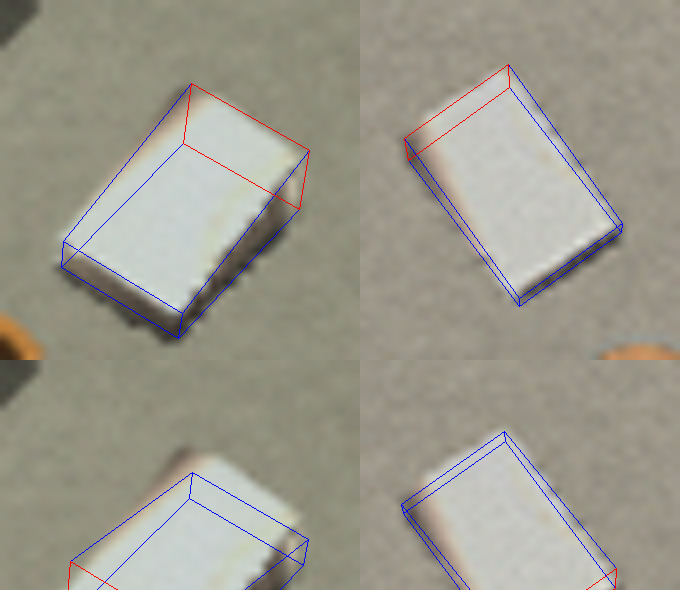

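View pics/cov.png

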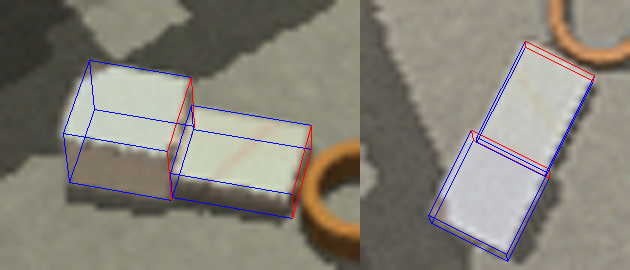

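The wedge is at (0.6517,0.0222), yaw 38.1°. The first overlay fits it tightly and the flipped one doesn't, so the thick end points to +x+y. The stepped piece's head is at (0.4638,0.0253), yaw -25.3°, and its overlay fits too.

```bash
python3 -m creep '{"offset":[[1.8,-4.1,0],[1.8,-4.1,0],[1.8,-4.1,0],[1.8,-4.1,0],[1.8,-4.1,0]],"roll":[0,0,0,0,0]}'
python3 -m creep '{"offset":[[1.7,-4.0,0.5],[0,0,1.5],[0,0,2.5],[0,0,2.5],[0,0,2]],"roll":[0,0,0,0,0]}'
python3 go.py 0.6517 0.0222 0.007 128.2
```

```text
t: 20.35
tool_pos: [0.6393, 0.0636, 0.207]
orientation: [[-0.784, -0.621, 0.0], [-0.621, 0.784, 0.0], [-0.0, -0.0, -1.0]]
wrist_force: [1.3, 0.0, 0.9]
grip_width: 0.0801
t: 20.85
tool_pos: [0.6499, 0.0241, 0.115]
orientation: [[-0.784, -0.621, -0.001], [-0.621, 0.784, 0.0], [0.001, 0.001, -1.0]]
wrist_force: [0.5, 0.2, -0.0]
grip_width: 0.0799
t 20.85 pos [0.6499 0.0241 0.115 ] head 128.4 roll(rad) 0.0035 offset now cm [-0.03 -0.27 10.8 ]
offset after roll cm [-0.02 -0.26 10.8 ] q [  -2.    36.8   83.6    0.    59.7 -130.4] F [ 0.5  0.2 -0. ] w 0.0799
```

```bash
python3 -m creep '{"offset":[[0,-0.25,2],[0,0,2.5],[0,0,2],[0,0,1.5],[0,0,1]],"roll":[0,0,0,0,0]}'
python3 -m creep '{"offset":[[0,0,0.8],[0,0,0.5],[0,0,0.3],[0,0,0],[0,0,0]],"roll":[0,0,0,0,0]}'
python3 go.py 0.6517 0.0222 0.007 128.2
```

```text
t: 21.35
tool_pos: [0.6517, 0.0221, 0.0255]
orientation: [[-0.784, -0.621, -0.001], [-0.621, 0.784, 0.0], [0.001, 0.001, -1.0]]
wrist_force: [-0.7, -0.5, -0.1]
grip_width: 0.0798
t: 21.85
tool_pos: [0.6525, 0.0216, 0.0111]
orientation: [[-0.784, -0.621, 0.001], [-0.621, 0.784, -0.0], [-0.001, -0.0, -1.0]]
wrist_force: [0.4, -0.4, -0.3]
grip_width: 0.0796
t 21.85 pos [0.6525 0.0216 0.0111] head 128.4 roll(rad) 0.0034 offset now cm [0.03 0.1  0.41]
offset after roll cm [0.03 0.1  0.41] q [  -2.2   44.9   85.5    0.    49.5 -130.6] F [ 0.4 -0.4 -0.3] w 0.0796
```

```bash
python3 -m creep '{"offset":[[0,0,0.2],[0,0,0.15],[0,0,0],[0,0,0],[0,0,0]],"roll":[0,0,0,0,0]}'
python3 -m creep '{"offset":[[0,0,0],[0,0,0],[0,0,0],[0,0,0],[0,0,0]],"roll":[0,0,0,0,0]}' 1 20
python3 -m creep '{"offset":[[0,0,0],[0,0,-0.5],[0,0,-1],[0,0,-1],[0,0,-1]],"roll":[0,0,0,0,0]}'
python3 -m creep '{"offset":[[0,0,-2],[0,0,-2],[0,0,-2.5],[0,0,-2.5],[0,0,-2]],"roll":[0,0,0,0,0]}'
python3 - <<'E'
from h import *
from go import go
s=grab_frame("side"); save("lw_s.png",s[100:280,260:450],3)
go(.507,.219,.15,70)
E
```

```text
t: 22.35
tool_pos: [0.6523, 0.0216, 0.0072]
orientation: [[-0.784, -0.621, 0.0], [-0.621, 0.784, -0.0], [-0.0, -0.0, -1.0]]
wrist_force: [-0.6, -0.1, 0.2]
grip_width: 0.08
t: 22.85
tool_pos: [0.6522, 0.0216, 0.0071]
orientation: [[-0.784, -0.621, -0.0], [-0.621, 0.784, 0.0], [0.0, 0.0, -1.0]]
wrist_force: [0.0, 0.1, 0.2]
grip_width: 0.05
t: 23.35
tool_pos: [0.6524, 0.0216, 0.0434]
orientation: [[-0.784, -0.621, 0.001], [-0.621, 0.784, 0.0], [-0.0, -0.0, -1.0]]
wrist_force: [-0.5, -0.4, -1.9]
grip_width: 0.0495
t: 23.85
tool_pos: [0.6525, 0.0216, 0.1546]
orientation: [[-0.784, -0.621, 0.002], [-0.621, 0.784, -0.0], [-0.001, -0.001, -1.0]]
wrist_force: [0.1, 0.1, -3.2]
grip_width: 0.0499
t 23.9 pos [0.6539 0.0216 0.1578] head 128.4 roll(rad) 1.0193 offset now cm [-0.75 24.6   0.69]
offset after roll cm [20.55 13.53  0.78] q [  -2.2   34.2   81.5   -0.    64.  -130.6] F [ 2.  -0.5  0.2] w 0.05
```

View pics/lw_s.png

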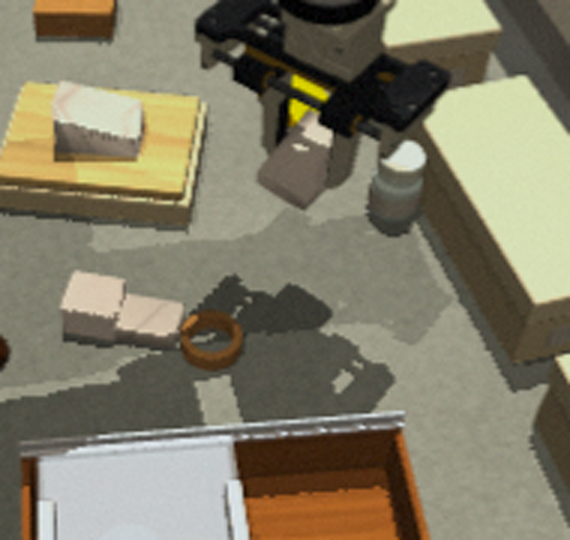

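The wedge is held (crop (295,175)), and the block is clearly in view on the board at crop (98,120), taller at its left end. I'll re-measure the block.

Run:
```python
from fit import *
t=grab_frame("top");s=grab_frame("side")
M={}
for n in("side","top"):
    for x in silhouettes(n,"a_mid"):
        print(n,x["conf"],x["mask"].sum(),(np.array(x["point"])*[640,400]).round())
        if abs(x["point"][0]*640-(293 if n=="side" else 238))<15 and x["mask"].sum()<2000: M.setdefault(n,x["mask"].astype(np.float32))
e,p=fit(A,M,[[.507,.219,np.radians(-20)],[.507,.219,np.radians(160)]],.042)
for n in M: fit(A,{n:M[n]},[p],.042)
p2=np.array([.5068,.219,np.radians(-20)])
cv2.imwrite("pics/a2.png",np.vstack([np.hstack([overlay("side",s,A,q,.042,(260,115,330,170),5),overlay("top",t,A,q,.042,(210,178,265,233),5)]) for q in (p,p2)])[:,:,::-1])
```

```text
side 0.7 668 [292. 140.]
side 0.65 1037 [370. 388.]
top 0.6 594 [240. 207.]
[ 0.5073  0.2208 -0.2966] -17.0 0.192
[0.507  0.2218 2.746 ] 157.3 0.301
[ 0.5052  0.2184 -0.2873] -16.5 0.059
[ 0.5101  0.2212 -0.301 ] -17.2 0.06
```

View pics/a2.png

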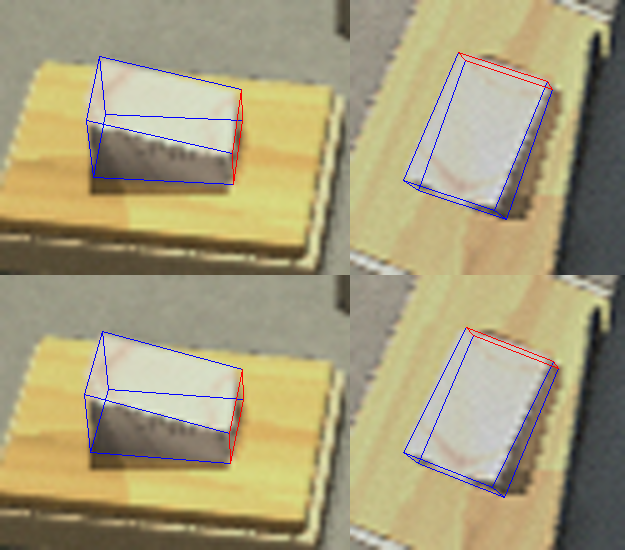

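Run:
```python
from fit import *
t=grab_frame("top");s=grab_frame("side")
p2=np.array([.5068,.219,np.radians(-20)])
a=cv2.resize(t[185:230,215:260],None,fx=8,fy=8,interpolation=cv2.INTER_NEAREST)
b=overlay("top",t,A,p2,.042,(215,185,260,230),8)
c=cv2.resize(s[115:160,270:315],None,fx=8,fy=8,interpolation=cv2.INTER_NEAREST)
d=overlay("side",s,A,p2,.042,(270,115,315,160),8)
cv2.imwrite("pics/a3.png",cv2.resize(np.vstack([np.hstack([a,b]),np.hstack([c,d])]),None,fx=.83,fy=.83)[:,:,::-1])
```

```text
(no output)
```

View pics/a3.png

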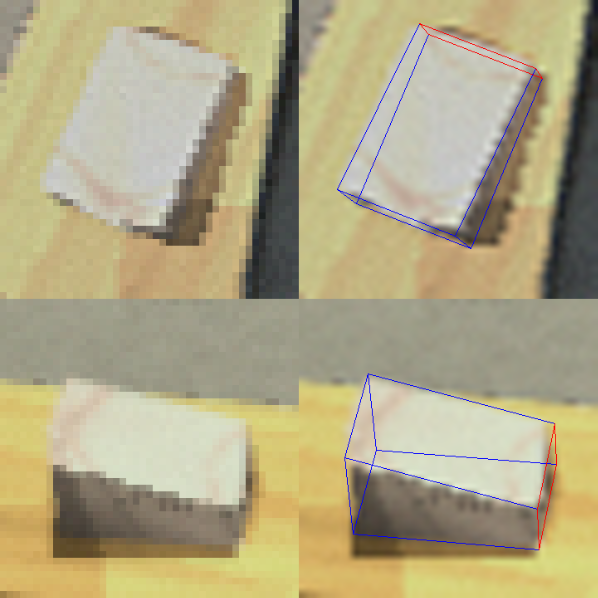

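The block is confirmed at about (0.507,0.219), yaw -20°, agreeing with the grip within ~2 mm. I'll bring the wedge over it at heading 70° and lower it until the thin end touches. Then, with a light grip, I'll let it pivot about the jaw axis onto the slope.

```bash
python3 -m creep '{"offset":[[0,0,0],[0,0,0],[0,0,0],[0,0,0],[0,0,0]],"roll":[0.14,0.14,0.14,0.14,0.14]}'
python3 -m creep '{"offset":[[0,0,0],[0,0,0],[0,0,0],[0,0,0],[0,0,0]],"roll":[0.14,0.14,0.04,0,0]}'
python3 go.py 0.5102 0.2178 0.13 70
```

```text
t: 24.7
tool_pos: [0.6518, 0.0217, 0.1509]
orientation: [[-0.999, 0.036, -0.002], [0.036, 0.999, 0.0], [0.002, 0.0, -1.0]]
wrist_force: [0.4, -0.3, -2.5]
grip_width: 0.0498
t: 25.2
tool_pos: [0.652, 0.0216, 0.1514]
orientation: [[-0.94, 0.341, -0.001], [0.341, 0.94, 0.0], [0.001, -0.0, -1.0]]
wrist_force: [0.4, -0.3, -3.1]
grip_width: 0.0495
t 25.2 pos [0.652  0.0216 0.1514] head 70.05 roll(rad) 0.0008 offset now cm [20.02 13.6   2.16]
offset after roll cm [20.03 13.58  2.14] q [ -2.2  34.6  81.7   0.   63.7 -72.2] F [ 0.4 -0.3 -3.1] w 0.0495
```

```bash
python3 -m creep '{"offset":[[2,1.4,0],[3.8,2.6,0],[3.8,2.6,0],[3.8,2.6,0],[3.8,2.6,0]],"roll":[0,0,0,0,0]}'
python3 -m creep '{"offset":[[2.0,1.3,0],[0.8,0.5,0.5],[0,0,1],[0,0,0.7],[0,0,0]],"roll":[0,0,0,0,0]}'
python3 go.py 0.5102 0.2178 0.1 70
```

```text
t: 25.7
tool_pos: [0.5298, 0.1926, 0.152]
orientation: [[-0.94, 0.342, -0.0], [0.342, 0.94, -0.0], [0.0, -0.0, -1.0]]
wrist_force: [-0.2, 0.8, -2.4]
grip_width: 0.0497
t: 26.2
tool_pos: [0.511, 0.2167, 0.1285]
orientation: [[-0.939, 0.344, -0.002], [0.344, 0.939, -0.001], [0.002, -0.002, -1.0]]
wrist_force: [0.8, 0.2, -1.7]
grip_width: 0.0496
t 26.2 pos [0.511  0.2167 0.1285] head 69.9 roll(rad) -0.0018 offset now cm [0.11 0.08 2.85]
offset after roll cm [0.11 0.08 2.85] q [ 18.2  26.9  98.5  -0.   54.7 -51.7] F [ 0.8  0.2 -1.7] w 0.0496
```

```bash
python3 -m creep '{"offset":[[0.1,0.1,0.6],[0,0,0.8],[0,0,0.6],[0,0,0.3],[0,0,0]],"roll":[0,0,0,0,0]}' 1 8
python3 -m creep '{"offset":[[0,0,0],[0,0,0],[0,0,0],[0,0,0],[0,0,0]],"roll":[0,0,0,0,0]}'
python3 - <<'E'
from h import *
from go import go
s=grab_frame("side"); save("w1.png",s[90:190,235:355],5)
go(.5102,.2178,.0936,70)
E
```

```text
t: 26.7
tool_pos: [0.5102, 0.2191, 0.1066]
orientation: [[-0.939, 0.343, -0.001], [0.343, 0.939, -0.0], [0.001, -0.001, -1.0]]
wrist_force: [0.7, 0.1, -2.5]
grip_width: 0.0496
t: 27.2
tool_pos: [0.5104, 0.2192, 0.1073]
orientation: [[-0.939, 0.343, 0.0], [0.343, 0.939, 0.0], [-0.0, 0.0, -1.0]]
wrist_force: [1.0, 1.5, -2.2]
grip_width: 0.0499
t 27.25 pos [0.5104 0.2192 0.1072] head 69.96 roll(rad) -0.0007 offset now cm [-0.03 -0.14  1.36]
offset after roll cm [-0.03 -0.14  1.36] q [ 18.4  28.6  99.4  -0.   52.  -51.5] F [ 1.3  0.7 -3. ] w 0.0501
```

View pics/w1.png

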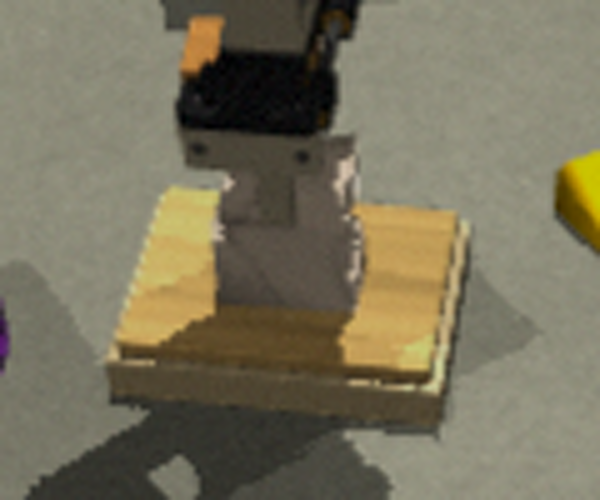

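The view shows the wedge above the block in shadow, clear so far. Lowering slowly with force checks.

```bash
python3 -m creep '{"offset":[[0,-0.1,0.3],[0,0,0.3],[0,0,0.2],[0,0,0.1],[0,0,0]],"roll":[0,0,0,0,0]}'
python3 -m creep '{"offset":[[0,0,0.1],[0,0,0.1],[0,0,0.1],[0,0,0],[0,0,0]],"roll":[0,0,0,0,0]}'
python3 -m creep '{"offset":[[0,0,0.1],[0,0,0.1],[0,0,0.1],[0,0,0],[0,0,0]],"roll":[0,0,0,0,0]}'
```

```text
t: 27.75
tool_pos: [0.5099, 0.2182, 0.0979]
orientation: [[-0.939, 0.343, -0.0], [0.343, 0.939, -0.0], [0.0, -0.0, -1.0]]
wrist_force: [0.8, -0.6, -2.9]
grip_width: 0.0502
t: 28.25
tool_pos: [0.51, 0.2183, 0.0951]
orientation: [[-0.939, 0.343, -0.0], [0.343, 0.939, -0.0], [0.0, -0.0, -1.0]]
wrist_force: [0.4, 0.1, -2.9]
grip_width: 0.0502
t: 28.75
tool_pos: [0.5102, 0.2183, 0.0922]
orientation: [[-0.939, 0.343, 0.0], [0.343, 0.939, 0.0], [-0.0, 0.0, -1.0]]
wrist_force: [1.0, -0.2, -2.0]
grip_width: 0.0499
```

```bash
python3 -m creep '{"offset":[[0,0,0.1],[0,0,0],[0,0,0.1],[0,0,0],[0,0,0]],"roll":[0,0,0,0,0]}'
python3 -m creep '{"offset":[[0,0,0.1],[0,0,0],[0,0,0.1],[0,0,0],[0,0,0]],"roll":[0,0,0,0,0]}'
python3 -m creep '{"offset":[[0,0,0.1],[0,0,0],[0,0,0.1],[0,0,0],[0,0,0]],"roll":[0,0,0,0,0]}'
```

```text
t: 29.25
tool_pos: [0.5101, 0.2183, 0.0901]
orientation: [[-0.939, 0.343, 0.0], [0.343, 0.939, 0.0], [-0.0, 0.0, -1.0]]
wrist_force: [2.4, 0.6, -0.7]
grip_width: 0.0498
t: 29.75
tool_pos: [0.5099, 0.2183, 0.088]
orientation: [[-0.939, 0.343, -0.0], [0.343, 0.939, -0.0], [0.0, -0.0, -1.0]]
wrist_force: [1.8, -0.0, -1.4]
grip_width: 0.0503
t: 30.25
tool_pos: [0.5099, 0.2183, 0.0861]
orientation: [[-0.939, 0.343, -0.0], [0.343, 0.939, -0.0], [0.0, -0.0, -1.0]]
wrist_force: [0.6, 0.1, -1.9]
grip_width: 0.0501
```

```bash
python3 -m creep '{"offset":[[0,0,0.1],[0,0,0],[0,0,0.1],[0,0,0],[0,0,0]],"roll":[0,0,0,0,0]}'
python3 -m creep '{"offset":[[0,0,0.1],[0,0,0],[0,0,0],[0,0,0],[0,0,0]],"roll":[0,0,0,0,0]}'
python3 - <<'E'
from h import *
s=grab_frame("side"); save("w2.png",s[90:190,235:355],5)
E
```

```text
t: 30.75
tool_pos: [0.5101, 0.2183, 0.0842]
orientation: [[-0.939, 0.343, 0.0], [0.343, 0.939, -0.0], [-0.0, 0.0, -1.0]]
wrist_force: [1.9, -0.6, 0.7]
grip_width: 0.0502
t: 31.25
tool_pos: [0.5102, 0.2183, 0.0837]
orientation: [[-0.939, 0.343, 0.001], [0.343, 0.939, 0.0], [-0.001, 0.0, -1.0]]
wrist_force: [-1.5, -1.2, 7.0]
grip_width: 0.0498
```

View pics/w2.png

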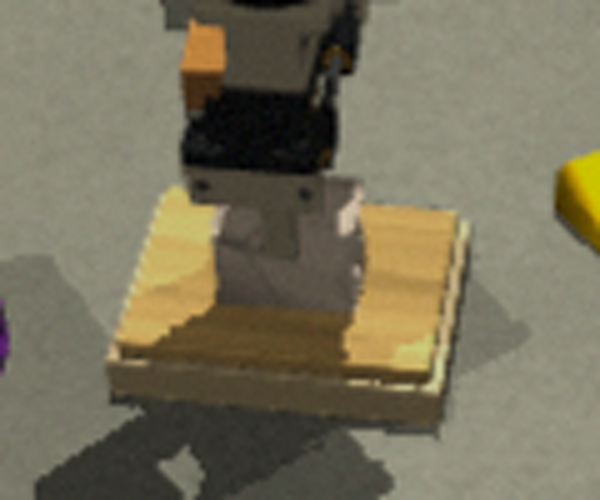

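The force rose sharply at the predicted height of 0.0837, so the wedge is flush on the slope. Releasing and retreating.

```bash
python3 -m creep '{"offset":[[0,0,0],[0,0,0],[0,0,0],[0,0,0],[0,0,0]],"roll":[0,0,0,0,0]}' 0.25 8
python3 -m creep '{"offset":[[0,0,-1],[0,0,-2],[0,0,-3],[0,0,-3],[0,0,-2]],"roll":[0,0,0,0,0]}' 0.14 40
python3 -m creep '{"offset":[[0,0,0],[0,0,0],[0,0,0],[0,-4,0],[0,-4.8,0]],"roll":[0,0,0,0,0]}'
python3 -m creep '{"offset":[[0,-4,0],[0,0,0],[0,0,0],[0,0,0],[0,0,0]],"roll":[0,0,0,0,0]}'
python3 - <<'E'
from h import *
from go import go
s=grab_frame("side");t=grab_frame("top"); save("w3.png",np.hstack([s[105:165,260:330],t[175:235,205:275]]),5)
go(.4748,.0202,.2,65)
E
```

```text
t: 31.8
tool_pos: [0.51, 0.2183, 0.0831]
orientation: [[-0.939, 0.343, -0.0], [0.343, 0.939, -0.0], [0.0, -0.0, -1.0]]
wrist_force: [0.3, 0.7, -0.4]
grip_width: 0.0693
t: 32.3
tool_pos: [0.5105, 0.2184, 0.196]
orientation: [[-0.939, 0.343, 0.002], [0.343, 0.939, 0.001], [-0.002, 0.002, -1.0]]
wrist_force: [0.5, -0.4, -1.0]
grip_width: 0.0798
t: 32.8
tool_pos: [0.479, 0.1353, 0.1918]
orientation: [[-0.94, 0.341, -0.002], [0.341, 0.94, -0.0], [0.002, -0.001, -1.0]]
wrist_force: [1.5, -1.4, 0.9]
grip_width: 0.0798
t: 33.3
tool_pos: [0.4663, 0.0988, 0.1928]
orientation: [[-0.94, 0.342, -0.0], [0.342, 0.94, 0.0], [0.0, -0.0, -1.0]]
wrist_force: [-0.1, -0.5, 0.2]
grip_width: 0.08
t 33.4 pos [0.4662 0.0987 0.1929] head 70.02 roll(rad) 0.0876 offset now cm [-3.49 -7.08 -0.71]
offset after roll cm [-4.09 -6.75 -0.71] q [  6.4  14.3 106.7   0.   59.  -63.7] F [-0.3  0.5 -0.4] w 0.0799
```

View pics/w3.png

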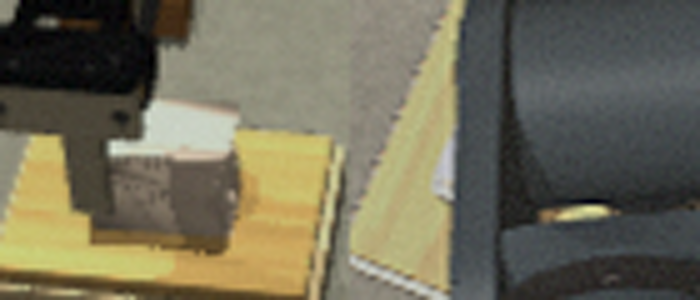

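```bash
python3 -m creep '{"offset":[[0,0,0],[-1.4,-2.3,0],[-1.4,-2.3,0],[-1.35,-2.2,2],[0,0,2.5]],"roll":[0.09,0,0,0,0]}'
python3 -m creep '{"offset":[[0,0,2.5],[0,0,0],[0,0,0],[0,0,0],[0,0,0]],"roll":[0,0,0,0,0]}'
python3 - <<'E'
from fit import *
from go import go
s=grab_frame("side");t=grab_frame("top"); save("w4.png",np.hstack([s[95:165,255:335],t[170:240,200:280]]),5)
M={}
for n in("side","top"):
    for q in("c_mid",):
      for x in silhouettes(n,q): print(n,q,round(x["conf"],2),x["mask"].sum(),(np.array(x["point"])*[640,400]).round())
go(.4756,.0197,.007,64.7)
E
```

```text
t: 33.9
tool_pos: [0.4759, 0.0171, 0.1483]
orientation: [[-0.904, 0.427, 0.003], [0.427, 0.904, -0.001], [-0.003, 0.001, -1.0]]
wrist_force: [0.1, 0.0, -0.2]
grip_width: 0.0797
t: 34.4
tool_pos: [0.4754, 0.019, 0.1242]
orientation: [[-0.905, 0.425, 0.002], [0.425, 0.905, -0.0], [-0.002, 0.001, -1.0]]
wrist_force: [-0.2, -0.1, 0.3]
grip_width: 0.0802
side c_mid 0.96 726 [299. 206.]
side c_mid 0.77 555 [224. 158.]
side c_mid 0.67 1208 [226. 357.]
top c_mid 0.91 511 [422. 291.]
top c_mid 0.87 552 [224. 277.]
t 34.6 pos [0.475  0.0189 0.1236] head 64.81 roll(rad) 0.0019 offset now cm [-1.000e-02  1.000e-01  1.166e+01]
offset after roll cm [-0.02  0.1  11.66] q [ -3.3  20.  110.6   0.   49.4 -68.1] F [-0.  -0.3 -1. ] w 0.08
```

View pics/w4.png

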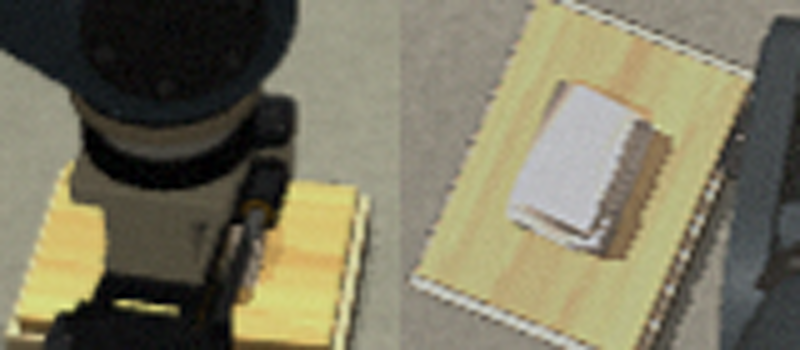

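The top view shows the wedge square on the block (crop (575,165)). Now the stepped piece.

```bash
python3 -m creep '{"offset":[[0,0.1,2],[0,0,2.5],[0,0,2.5],[0,0,1.5],[0,0,1]],"roll":[0,0,0,0,0]}'
python3 -m creep '{"offset":[[0,0,0.8],[0,0,0.6],[0,0,0.4],[0,0,0],[0,0,0]],"roll":[0,0,0,0,0]}'
python3 go.py 0.4756 0.0197 0.007 64.7
```

```text
t: 35.1
tool_pos: [0.4748, 0.0197, 0.0272]
orientation: [[-0.905, 0.426, -0.001], [0.426, 0.905, 0.0], [0.001, -0.0, -1.0]]
wrist_force: [0.2, 0.2, 0.3]
grip_width: 0.08
t: 35.6
tool_pos: [0.4754, 0.0197, 0.0105]
orientation: [[-0.905, 0.426, 0.001], [0.426, 0.905, -0.0], [-0.001, 0.0, -1.0]]
wrist_force: [-1.3, 0.1, 0.4]
grip_width: 0.0798
t 35.6 pos [0.4754 0.0197 0.0105] head 64.8 roll(rad) 0.0018 offset now cm [-0.02  0.01  0.35]
offset after roll cm [-0.02  0.01  0.35] q [ -3.2  32.1 113.4  -0.   34.5 -68. ] F [-1.3  0.1  0.4] w 0.0798
```

```bash
python3 -m creep '{"offset":[[0,0,0.2],[0,0,0.1],[0,0,0],[0,0,0],[0,0,0]],"roll":[0,0,0,0,0]}'
python3 -m creep '{"offset":[[0,0,0],[0,0,0],[0,0,0],[0,0,0],[0,0,0]],"roll":[0,0,0,0,0]}' 1 40
python3 -m creep '{"offset":[[0,0,0],[0,0,-0.5],[0,0,-1],[0,0,-1],[0,0,-1]],"roll":[0,0,0,0,0]}'
python3 -m creep '{"offset":[[0,0,-2],[0,0,-3],[0,0,-3.5],[0,0,-3],[0,0,-2]],"roll":[0,0,0,0,0]}'
python3 - <<'E'
from fit import *
from go import go
s=grab_frame("side");t=grab_frame("top"); save("w5.png",np.hstack([s[95:215,255:335],t[170:290,200:290]]),4.4)
go(.51,.218,.18,70)
E
```

```text
t: 36.1
tool_pos: [0.4752, 0.0197, 0.0072]
orientation: [[-0.905, 0.426, 0.0], [0.426, 0.905, -0.0], [-0.0, 0.0, -1.0]]
wrist_force: [-0.6, -0.3, 0.2]
grip_width: 0.08
t: 36.6
tool_pos: [0.4752, 0.0197, 0.0071]
orientation: [[-0.905, 0.426, -0.0], [0.426, 0.905, -0.0], [0.0, -0.0, -1.0]]
wrist_force: [-0.6, 0.1, -0.7]
grip_width: 0.0445
t: 37.1
tool_pos: [0.4753, 0.0197, 0.0433]
orientation: [[-0.905, 0.426, 0.0], [0.426, 0.905, -0.0], [-0.0, 0.0, -1.0]]
wrist_force: [1.0, -0.1, -2.5]
grip_width: 0.0437
t: 37.6
tool_pos: [0.4755, 0.0197, 0.1801]
orientation: [[-0.905, 0.426, 0.003], [0.426, 0.905, -0.0], [-0.003, 0.001, -1.0]]
wrist_force: [0.0, 0.1, -4.1]
grip_width: 0.0437
t 37.7 pos [0.4764 0.0197 0.1801] head 64.8 roll(rad) -0.0907 offset now cm [ 5.4  19.38  0.02]
offset after roll cm [3.620e+00 1.979e+01 1.000e-02] q [ -3.2  15.1 107.7   0.   56.9 -68. ] F [ 0.3  0.4 -3.5] w 0.0441
```

View pics/w5.png

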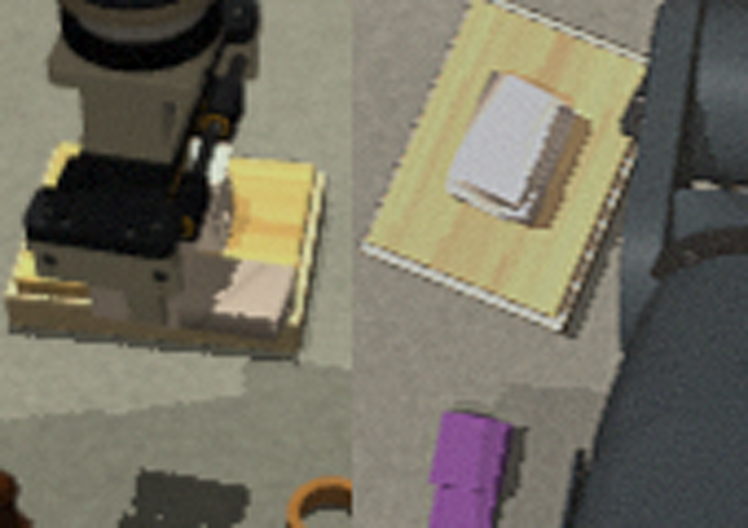

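Run:
```python
from fit import *
t=grab_frame("top")
for q in("a_mid","b_mid"):
  for x in silhouettes("top",q):
    print(q,round(x["conf"],2),x["mask"].sum(),(np.array(x["point"])*[640,400]).round())
# predicted wedge-top outline
A0=np.array([.5068,.219]);ex=np.array([np.cos(np.radians(-20)),np.sin(np.radians(-20))]);ey=np.array([-ex[1],ex[0]])
b=(205,170,275,240);f=8
o=cv2.resize(t[b[1]:b[3],b[0]:b[2]],None,fx=f,fy=f,interpolation=cv2.INTER_CUBIC)
pts=[]
for x,y in[(-.0325,-.025),(.0436,-.025),(.0436,.025),(-.0325,.025)]:
    w=A0+ex*x+ey*y; pts.append((proj("top",[*w,.0993])+.5-[b[0],b[1]])*f)
cv2.polylines(o,[np.array(pts).astype(np.int32)],True,(255,0,0),1)
cv2.imwrite("pics/w6.png",o[:,:,::-1])
```

```text
a_mid 0.5 174 [242. 214.]
b_mid 0.95 408 [229. 134.]
b_mid 0.62 551 [232. 199.]
```

View pics/w6.png

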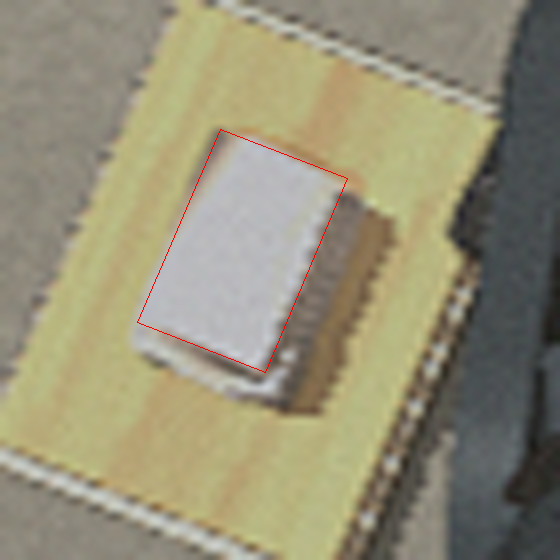

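The outline predicted for a flush wedge matches the image within a pixel. Now placing the stepped piece with its balance point over the wedge's middle: TCP at (0.506,0.2193), contact expected at TCP z about 0.1065.

```bash
python3 -m creep '{"offset":[[0,0,0],[0,0,0],[0.7,4,0],[0.8,4.4,0],[0.8,4.4,0]],"roll":[-0.09,0,0,0,0]}'
python3 -m creep '{"offset":[[0.8,4,0],[0.5,2.5,0],[0,0,0],[0,0,0],[0,0,0]],"roll":[0,0,0,0,0]}'
python3 go.py 0.506 0.2193 0.115 70
```

```text
t: 38.35
tool_pos: [0.4972, 0.1491, 0.1762]
orientation: [[-0.938, 0.346, -0.001], [0.346, 0.938, -0.0], [0.001, -0.001, -1.0]]
wrist_force: [1.4, -1.0, -2.7]
grip_width: 0.0435
t: 38.85
tool_pos: [0.5072, 0.2125, 0.1765]
orientation: [[-0.939, 0.344, -0.001], [0.344, 0.939, -0.001], [0.001, -0.001, -1.0]]
wrist_force: [0.2, 0.0, -3.4]
grip_width: 0.0436
t 38.85 pos [0.5072 0.2125 0.1765] head 69.87 roll(rad) -0.0023 offset now cm [0.34 0.6  6.15]
offset after roll cm [0.34 0.6  6.15] q [ 17.9  22.8  97.1  -0.   60.1 -52. ] F [ 0.2  0.  -3.4] w 0.0436
```

```bash
python3 -m creep '{"offset":[[0.3,0.6,1],[0,0,1.5],[0,0,1.3],[0,0,0.7],[0,0,0]],"roll":[0,0,0,0,0]}'
python3 -m creep '{"offset":[[0,0,0.6],[0,0,0.3],[0,0,0],[0,0,0],[0,0,0]],"roll":[0,0,0,0,0]}'
python3 go.py 0.506 0.2193 0.1065 70
```

```text
t: 39.35
tool_pos: [0.5062, 0.2197, 0.1309]
orientation: [[-0.939, 0.343, -0.002], [0.343, 0.939, -0.001], [0.002, -0.001, -1.0]]
wrist_force: [0.2, 0.3, -2.3]
grip_width: 0.0441
t: 39.85
tool_pos: [0.5069, 0.2201, 0.1234]
orientation: [[-0.939, 0.343, 0.0], [0.343, 0.939, 0.0], [-0.0, 0.0, -1.0]]
wrist_force: [-0.1, -0.1, -3.2]
grip_width: 0.0441
t 39.85 pos [0.5069 0.2201 0.1234] head 69.95 roll(rad) -0.0008 offset now cm [ 0.06 -0.1   1.69]
offset after roll cm [ 0.05 -0.1   1.69] q [ 18.6  27.   99.2   0.   53.7 -51.3] F [-0.1 -0.1 -3.2] w 0.0441
```

```bash
python3 -m creep '{"offset":[[0,-0.1,0.5],[0,0,0.4],[0,0,0.2],[0,0,0],[0,0,0]],"roll":[0,0,0,0,0]}' 1 15
python3 -m creep '{"offset":[[0,0,0.1],[0,0,0.1],[0,0,0.1],[0,0,0],[0,0,0]],"roll":[0,0,0,0,0]}'
python3 -m creep '{"offset":[[0,0,0.1],[0,0,0],[0,0,0.1],[0,0,0],[0,0,0]],"roll":[0,0,0,0,0]}'
```

```text
t: 40.35
tool_pos: [0.5064, 0.2191, 0.1121]
orientation: [[-0.939, 0.343, -0.0], [0.343, 0.939, -0.0], [0.0, -0.0, -1.0]]
wrist_force: [-0.7, -0.1, -3.3]
grip_width: 0.0438
t: 40.85
tool_pos: [0.5064, 0.2191, 0.1091]
orientation: [[-0.939, 0.343, 0.0], [0.343, 0.939, 0.0], [-0.0, 0.0, -1.0]]
wrist_force: [-0.6, -0.7, -2.7]
grip_width: 0.0439
t: 41.35
tool_pos: [0.5064, 0.2191, 0.1071]
orientation: [[-0.939, 0.343, -0.0], [0.343, 0.939, -0.0], [0.0, -0.0, -1.0]]
wrist_force: [-0.5, 0.6, -1.6]
grip_width: 0.0438
```

```bash
python3 -m creep '{"offset":[[0,0,0.05],[0,0,0],[0,0,0.05],[0,0,0],[0,0,0]],"roll":[0,0,0,0,0]}'
```

```text
t: 41.85
tool_pos: [0.5065, 0.2191, 0.1068]
orientation: [[-0.939, 0.343, 0.0], [0.343, 0.939, 0.0], [-0.0, 0.0, -1.0]]
wrist_force: [-3.3, -0.5, 6.5]
grip_width: 0.0443
```

Contact came at the expected height. Releasing.

```bash
python3 -m creep '{"offset":[[0,0,0],[0,0,0],[0,0,0],[0,0,0],[0,0,0]],"roll":[0,0,0,0,0]}' 0.3 15
python3 -m creep '{"offset":[[0,0,-1],[0,0,-2],[0,0,-3],[0,0,-3],[0,0,-2]],"roll":[0,0,0,0,0]}' 0.14
python3 -m creep '{"offset":[[0,0,0],[0,0,0],[0,-4,0],[0,-4.5,0],[0,-4.5,0]],"roll":[0,0,0,0,0]}'
python3 -m creep '{"offset":[[0,-4.5,0],[0,-4.5,0],[0,-4.5,0],[0,-4.5,0],[0,-4.5,0]],"roll":[0,0,0,0,0]}'
python3 -m creep '{"offset":[[0,-4,0],[0,-4,0],[0,0,0],[0,0,0],[0,0,0]],"roll":[0,0,0,0,0]}'
python3 - <<'E'
from fit import *
s=grab_frame("side");t=grab_frame("top")
a=cv2.resize(s[90:180,245:345],None,fx=4,fy=4,interpolation=cv2.INTER_CUBIC);b=cv2.resize(t[165:255,195:285],None,fx=4,fy=4,interpolation=cv2.INTER_CUBIC)
save("fin.png",np.hstack([a,b])); save("fin_all.png",s,1.2)
E
```

```text
t: 42.35
tool_pos: [0.5064, 0.2191, 0.1061]
orientation: [[-0.939, 0.343, -0.0], [0.343, 0.939, -0.0], [0.0, -0.0, -1.0]]
wrist_force: [-0.2, 0.1, -1.0]
grip_width: 0.0651
t: 42.85
tool_pos: [0.5069, 0.2193, 0.219]
orientation: [[-0.939, 0.343, 0.002], [0.343, 0.939, 0.001], [-0.002, 0.002, -1.0]]
wrist_force: [0.0, -0.0, 0.3]
grip_width: 0.08
t: 43.35
tool_pos: [0.4604, 0.0958, 0.2147]
orientation: [[-0.94, 0.342, -0.002], [0.342, 0.94, -0.0], [0.002, -0.001, -1.0]]
wrist_force: [0.6, -1.2, 0.0]
grip_width: 0.0797
t: 43.85
tool_pos: [0.3832, -0.1156, 0.2151]
orientation: [[-0.94, 0.342, -0.002], [0.342, 0.94, 0.001], [0.002, 0.0, -1.0]]
wrist_force: [1.2, -1.3, 0.1]
grip_width: 0.08
t: 44.35
tool_pos: [0.3572, -0.1887, 0.2155]
orientation: [[-0.94, 0.342, -0.001], [0.342, 0.94, 0.001], [0.001, 0.001, -1.0]]
wrist_force: [0.1, -0.6, -0.4]
grip_width: 0.0799
```

View pics/fin.png

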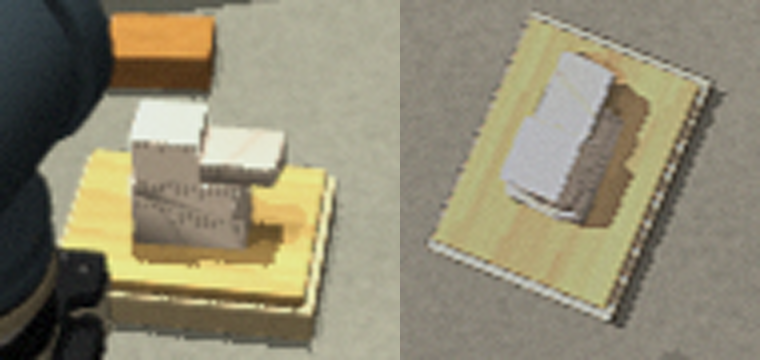

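View pics/fin_all.png

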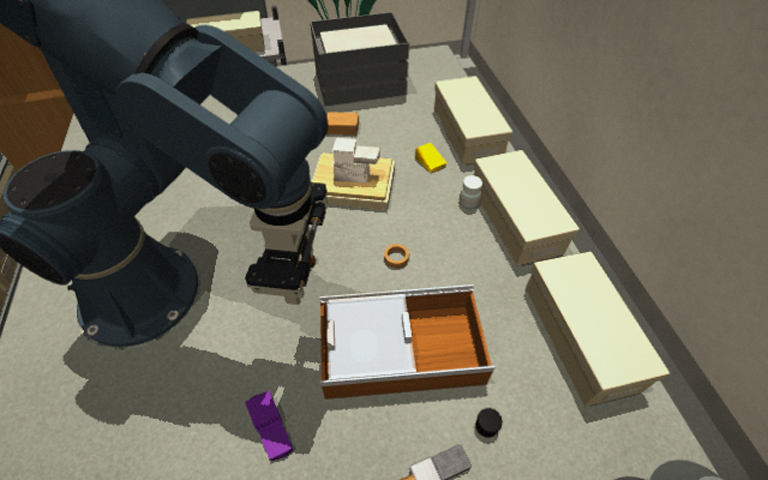

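The pile stands level: side crop with head at (170,135) and tongue at (245,155), top view square on the board. The other things are where they were. One numeric check, then I'll hand in.

Run:
```python
from fit import *
M={}
grab_frame("top");grab_frame("side")
for n in("side","top"):
    for x in silhouettes(n,"c_mid"):
        u,v=np.array(x["point"])*[640,400]
        if abs(u-(296 if n=="side" else 237))<12 and abs(v-(125 if n=="side" else 200))<14: M.setdefault(n,x["mask"].astype(np.float32)); print(n,u,v,x["mask"].sum())
if M:
    e,p=fit(Cc,M,[[.4943,.2236,np.radians(-20)]],.0993)
    print("c_bal",p[:2]+.018*np.array([np.cos(p[2]),np.sin(p[2])]),"b_mid expected",[.5068+.0028*.94,.219-.0028*.34])
print(state()["wrist_force"])
job_done()
```

```text
side 294.528 126.27999999999999 654
top 235.904 197.67999999999998 594
top 240.192 201.52 68
[ 0.4959  0.2253 -0.3643] -20.9 0.185
c_bal [0.51273044 0.2188648 ] b_mid expected [0.509432, 0.218048]
[ 0.16493877 -1.52368974  0.01174292]
the job is handed in; nothing more can be done
```

The pile is built and handed in at about 45 s of the 72 s. I slid the far lid about 130 mm over the near one, lifted the block out and set it on the board's cross. The wedge went on next: I lowered it in a light grip until it pivoted flush onto the slope, thick end over the block's low end. The stepped piece went on top.

**Contact heights:** the wedge settled at TCP height 0.0837 m (0.0836 m predicted). The stepped piece touched at 0.1068 m (0.1065 m predicted).

**Final pictures:** the pile stands level and square by itself. The stepped piece's balance point measures about 3–4 mm from where the wedge's middle should be (28 mm allowed). I took the wedge's middle from its planned position, which matched the image to about a pixel before the stepped piece went on.

**Other things:** the pieces of the scene in view looked unmoved. The arm hid part of the left of the side view, including the stamp and the other purple piece, so I did not see those at the end.

**Disagreement:** the block's yaw on the board came out at -17° from the pictures and -20° from the gripper. I used -20°, which fitted the wedge outline better. The cameras and the robot differed by about 2 mm. No check failed.

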